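# Pack the slide boxes for cold storage

### The job

Some of these look-alike slide boxes are full of glass slides and some are empty: lift them to feel which, and stand every full one upright, flat on the floor of the green cold-store tray beside its drying pan, and every empty one upright, flat in the blue returns tray. Only when all the boxes are sorted, use the scoop to bring at least three of the orange drying balls from the tub to the drying pan (do not touch the balls with the fingers, and leave none lying anywhere but in the pan or the tub), then lay the scoop back in the tub, right way up. Leave the pencil pot and the loupe where they stand.

Things in the scene. Friction and masses are not known exactly. Their poses are not given: they have to be found in the camera images.
- box_g: one of up to five look-alike slide boxes of grey board, lid fast, blank white labels on its ends, 72 (x) x 58 (y) x 58 mm high, origin at the centre of its underside. Full of glass slides it weighs about 0.30 kg, empty about 0.06 kg (within 12 percent); only the weight tells which, not name or place. Absent in some starts (None)
- box_h: one of up to five look-alike slide boxes of grey board, lid fast, blank white labels on its ends, 72 (x) x 58 (y) x 58 mm high, origin at the centre of its underside. Full of glass slides it weighs about 0.30 kg, empty about 0.06 kg (within 12 percent); only the weight tells which, not name or place. Absent in some starts (None)
- box_k: one of up to five look-alike slide boxes of grey board, lid fast, blank white labels on its ends, 72 (x) x 58 (y) x 58 mm high, origin at the centre of its underside. Full of glass slides it weighs about 0.30 kg, empty about 0.06 kg (within 12 percent); only the weight tells which, not name or place. Absent in some starts (None)
- box_m: one of up to five look-alike slide boxes of grey board, lid fast, blank white labels on its ends, 72 (x) x 58 (y) x 58 mm high, origin at the centre of its underside. Full of glass slides it weighs about 0.30 kg, empty about 0.06 kg (within 12 percent); only the weight tells which, not name or place. Absent in some starts (None)
- box_r: one of up to five look-alike slide boxes of grey board, lid fast, blank white labels on its ends, 72 (x) x 58 (y) x 58 mm high, origin at the centre of its underside. Full of glass slides it weighs about 0.30 kg, empty about 0.06 kg (within 12 percent); only the weight tells which, not name or place. Absent in some starts (None)
- case: green cold-store tray, fixed, 206 x 206 mm, open above, 3 mm floor, 3 mm walls 20 mm high, origin at the centre of its underside. The corner towards its -x and +y is taken up by the drying pan; the rest takes up to three boxes (centred, say, at (50, 55), (50, -55) and (-50, -55) mm in its frame, in line with its axes)
- case_pan (a point): middle of the square aluminium drying pan in the cold-store tray's corner, 17 mm above the pan's floor; the pan is 91 x 91 mm inside, its walls stand 42 mm above the table, are 3 mm thick, and it is open above; it lies at (-0.0545, 0.0545) in the tray's frame
- returns: blue returns tray for empty boxes, fixed, 112 (x) x 192 (y) mm, open above, 3 mm floor, 3 mm walls 20 mm high, origin at the centre of its underside; it takes two boxes end to end along its y (centred at y = +0.045 and -0.045, their long side along y)
- tub: grey scoop tub, fixed, open; origin under the middle of its flat floor, 4 mm thick, inside 230 (x -115 to +115) x 80 mm (y); walls 4 mm thick, 45 mm high. Sides and +x end upright; the -x end slants outwards, 50 degrees from level, from x = -115 at the floor to -153 mm at the top. At the start the scoop lies in the +x half, nose to -x, the balls before its nose
- scoop: steel scoop, 0.13 kg, origin at the centre of the bowl's underside; the bowl is 80 (x) x 68 (y) mm with a 2.5 mm floor, sides 30 mm and back 36 mm high, open above and at its nose (x = -40 mm). A black bar handle 22 mm wide (y), 18 thick, 115 long rises from the back at 50 degrees from level, away from the nose (from (36, 0, 27) to (110, 0, 115) mm)
- scoop_grip (a point): point on the middle line of the scoop's handle where it is best pinched across its 22 mm width (y), at (80, 0, 79) mm in the scoop's frame; fingers pointing straight down can take it while the scoop lies in the tub
- ball_1: orange drying ball with a white band, a rigid shell 26 mm in diameter, 12 g, origin at its centre; starts in the tub; it rolls sluggishly (it stays on slopes under about 9 degrees)
- ball_2: orange drying ball with a white band, a rigid shell 26 mm in diameter, 12 g, origin at its centre; starts in the tub; it rolls sluggishly (it stays on slopes under about 9 degrees)
- ball_3: orange drying ball with a white band, a rigid shell 26 mm in diameter, 12 g, origin at its centre; starts in the tub; it rolls sluggishly (it stays on slopes under about 9 degrees)
- ball_4: orange drying ball with a white band, a rigid shell 26 mm in diameter, 12 g, origin at its centre; starts in the tub; it rolls sluggishly (it stays on slopes under about 9 degrees)
- ball_5: orange drying ball with a white band, a rigid shell 26 mm in diameter, 12 g, origin at its centre; starts in the tub; it rolls sluggishly (it stays on slopes under about 9 degrees)
- ball_6: orange drying ball with a white band, a rigid shell 26 mm in diameter, 12 g, origin at its centre; starts in the tub; it rolls sluggishly (it stays on slopes under about 9 degrees)
- ball_7: orange drying ball with a white band, a rigid shell 26 mm in diameter, 12 g, origin at its centre; starts in the tub; it rolls sluggishly (it stays on slopes under about 9 degrees)
- pencil_pot: dark steel pencil pot, 72 mm wide, 85 mm high, loose bystander, origin at the centre of its underside
- loupe: black stand loupe, 52 mm wide, 55 mm high, loose bystander, origin at the centre of its underside
Not all that is in view belongs to the job. Leave any pink look-alike of the box_k alone. Leave any pink look-alike of the ball_2 alone.

How it is judged:
By the outcome, as a careful person would: the job done as asked, in the order asked, and still so for the second after the job is handed in, with the robot touching nothing.
Of box_g, box_h, box_k, box_m, box_r only 3 to 5 are there at a start; the rules pass over those that are not, and their reading is None.
At some moment in a run one of box_g, box_h, box_k, box_m, box_r may be knocked a few centimetres aside while the robot is not near it.
It also fails if it takes over 210 s, if anything falls off the work surface, if the arm or the gripper's body presses on something with over 40 N, if the wrist force passes 120 N, or if a joint passes its speed limit or range.

### The arm

A 6-joint arm with a two-finger parallel gripper is mounted at the origin on the work surface. World frame = base frame: x ahead of the robot, y to its left, z up, the work surface at z = 0. Lengths are in m, angles in rad, forces in N, time in s.
With the tool pointing down it reaches from about 0.3 to 0.75 m from the base axis. Payload 8.5 kg.
Tool frame: the origin (TCP) lies between the finger pads; the fingertips stand 22 mm ahead of it and the grasp point (between the pads) lies 3 mm ahead of it; z points along the fingers, y is the direction in which the jaws open and shut (so a half turn about z gives the same grasp; the last joint's range is limited). The gripper opens to 88 mm and grips with 3 to 60 N. Pads are 18 mm wide; open, the fingers measure 123 mm over their backs; the gripper's body (75 mm by 187 mm) begins 45 mm behind the grasp point.
Start: joints at [-1.555, 0.381, 1.297, -0, 1.464, -0.215], TCP at [0.126, -0.535, 0.261] pointing down, gripper open.
Joint ranges: [-3.11, 3.11], [-0.89, 2.33], [0.22, 2.48], [-1.42, 4.56], [0.17, 2.85], [-2.88, 2.88]. Speed limits (rad/s): [2.39, 2.39, 3.14, 3.14, 3.14, 3.14].

### API

Orientations are given as a 3x3 rotation matrix whose columns are the frame's x, y, z axes.
In Python, from station import * gives the robot as it stands.
- The arm moves only by the tool jog_arm, never from a script. Its arguments are lists of equal length, an entry for each row: "slide": the shift along the tool's x, y, z in m, a list of three; "twist": the turn about the tool's z in degrees. In form: {"slide": [[tx, ty, tz], ...], "twist": [twist, ...]}. A call has exactly 8 rows; each row is the pose to reach, as a shift and turn from the pose commanded when the call began, along the tool's axes at that moment; what a row does not reach only later rows make up. A row lasts 1/12 s, in which the tool goes at most 41.7 mm and 7.16 degrees, less where a joint would pass 70% of its speed; a pose out of reach is approached as far as the arm can. A call with a gripper value outside its range is refused whole. "hand" is the opening, from 0 (shut) to 1 (fully open), set as the call begins (left out, the last holds). The fingers move at their own pace and stop on an object; "force" is the grip in N (left out, the last holds). Time passes only in rows, so rows that repeat a pose let the fingers close, or fill a call up. It gives the time, the measured TCP pose, the force and the opening at its end, in the units of the state.
- read_state(): the state, without advancing time (a new reading comes with each control period).
- read_camera(name): name is "scene" or "side" or "wrist"; returns (picture, depth): 384x512x3 uint8, red, green, blue; 384x512 float32, m along the optical axis (not along the pixel's ray), 0 where there is no reading.
- calibration(name): a dict with "camera_matrix" (3x3 intrinsics, pixels), "D" ([k1, k2, p1, p2, k3] as OpenCV has them; the pictures are not rectified), "world_from_camera" (4x4, takes a point from camera to world coordinates). Camera axes: x right, y down, z forward; pixel columns grow to the right and rows downward; lengths in m; the calibration is good to about 2 mm. A picture is of the moment at which its call begins: read the wrist's pose just before it. calibration takes no time and is no camera call; for the wrist camera it gives the pose at the moment of the call.
- job_done(): hands the job in, once; it reports no verdict.
The state is a dict: "time": time; "joints": joint angles; "joint_velocities": joint speeds; "tau": joint torques, N m; "tool_pos": TCP position; "orientation": TCP orientation; "force": force on the tool from outside, world axes, zero at the start; "wrist_torque": the same for the moment, N m; "opening": finger opening in m.
Only numpy, scipy, OpenCV 4.12 (cv2) and the standard library are available. Lean on these libraries where they do the work, as an engineer would, in place of code of your own. Each camera call takes 0.05 s, during which the arm holds its last target.

## Working session

There is one attempt and no reset: what is moved stays moved. The work goes in short steps, Python scripts to look and compute and a tool call to move; the robot and the scene stay as the last step left them, time stands still between calls to the robot, and variables do not carry over. Pictures are saved under pics/ and viewed, and the job is handed in when it is done.

Besides the shell and the picture viewer there is one more tool, called after "Call:" by a JSON object that holds its "api" and its "payload". jog_arm: Moves the arm, as the interface text tells. Its arguments: {"type":"object","properties":{"slide":{"type":"array","items":{"type":"array","items":{"type":"number"}}},"twist":{"type":"array","items":{"type":"number"}},"hand":{"type":"number"},"force":{"type":"number"}},"required":["slide","twist"]}

```bash
ls; mkdir -p pics; python3 - <<'E'
from station import *
import cv2,numpy as np
s=read_state()
for k,v in s.items(): print(k,np.round(v,3).tolist())
for n in("scene","side","wrist"):
    p,d=read_camera(n); cv2.imwrite(f"pics/{n}0.png",p[:,:,::-1]); np.save(f"pics/{n}0_d.npy",d)
    c=calibration(n); print(n,np.round(c["camera_matrix"],1).tolist(),np.round(c["D"],4),np.round(c["world_from_camera"],3).tolist())
E
```

```text
pics
time 0.0
joints [-1.555, 0.381, 1.298, -0.0, 1.464, -0.215]
joint_velocities [0.001, 0.0, 0.001, 0.0, -0.001, -0.0]
tau [-0.001, -43.793, -22.456, 0.071, 0.035, -0.0]
tool_pos [0.126, -0.535, 0.26]
orientation [[0.973, 0.229, -0.0], [0.229, -0.973, 0.001], [0.0, -0.001, -1.0]]
force [0.226, -0.502, 0.06]
wrist_torque [0.017, -0.003, -0.03]
opening 0.088
scene [[485.6, 0.0, 262.2], [0.0, 485.6, 200.0], [0.0, 0.0, 1.0]] [-0.0098  0.      0.      0.      0.    ] [[0.587, 0.646, -0.488, 1.094], [0.809, -0.459, 0.366, -0.428], [0.012, -0.61, -0.792, 1.026], [0.0, 0.0, 0.0, 1.0]]
side [[473.0, 0.0, 258.3], [0.0, 473.0, 187.4], [0.0, 0.0, 1.0]] [-0.1406  0.      0.      0.      0.    ] [[-0.999, -0.033, 0.04, 0.453], [-0.052, 0.606, -0.794, 0.9], [0.002, -0.795, -0.606, 0.736], [0.0, 0.0, 0.0, 1.0]]
wrist [[331.7, 0.0, 262.3], [0.0, 331.7, 187.2], [0.0, 0.0, 1.0]] [-0.0519  0.      0.      0.      0.    ] [[0.228, -0.923, -0.311, 0.208], [-0.974, -0.216, -0.073, -0.516], [0.001, 0.32, -0.948, 0.384], [0.0, 0.0, 0.0, 1.0]]
```

View pics/scene0.png

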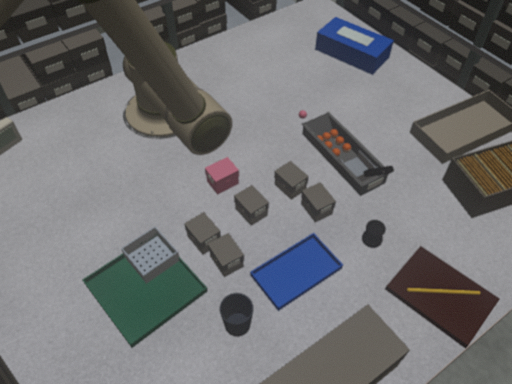

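View pics/side0.png

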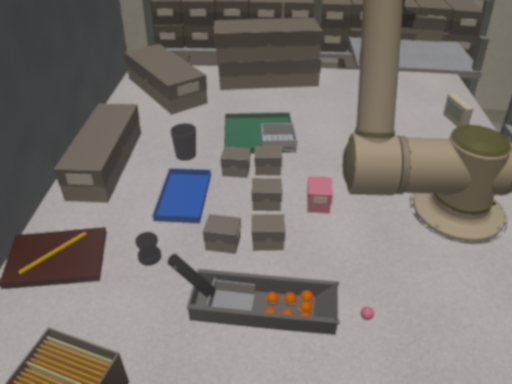

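View pics/wrist0.png

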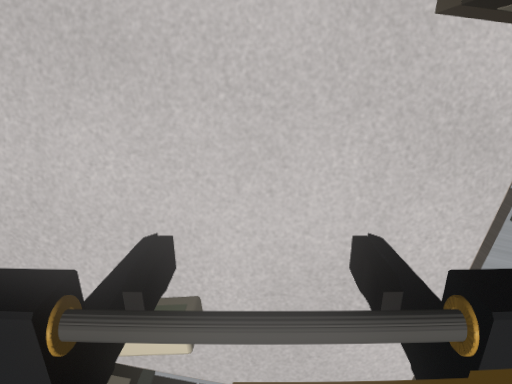

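```bash
cat > h.py <<'E'
from station import *
import cv2,numpy as np
np.set_printoptions(suppress=True,precision=4)
def world(name,d,c=None):
    c=c or calibration(name); K=np.array(c["camera_matrix"]);D=np.array(c["D"]);T=np.array(c["world_from_camera"])
    h,w=d.shape; u,v=np.meshgrid(np.arange(w),np.arange(h))
    n=cv2.undistortPoints(np.stack([u,v],-1).reshape(-1,1,2).astype(np.float32),K,D).reshape(h,w,2)
    P=np.concatenate([n*d[...,None],d[...,None]],-1)@T[:3,:3].T+T[:3,3]
    P[d<=0]=np.nan
    return P
def snap(name,save=None):
    c=calibration(name); p,d=read_camera(name)
    if save: cv2.imwrite(f"pics/{save}.png",p[:,:,::-1])
    return p,world(name,d,c),c
def rects(P,mask,amin=60):
    n,l,st,ce=cv2.connectedComponentsWithStats(mask.astype(np.uint8),connectivity=4)
    out=[]
    for i in range(1,n):
        if st[i,4]<amin: continue
        q=P[l==i]; q=q[~np.isnan(q).any(1)]
        r=cv2.minAreaRect((q[:,:2]*1000).astype(np.float32))
        out.append((ce[i].round(),st[i,4],np.round(r[0],1),np.round(r[1],1),round(r[2],1),np.median(q[:,2]).round(4)))
    return out
def proj(name,X,c=None):
    c=c or calibration(name);T=np.linalg.inv(np.array(c["world_from_camera"]))
    return cv2.projectPoints(np.float64(X).reshape(-1,1,3),cv2.Rodrigues(T[:3,:3])[0],T[:3,3],np.array(c["camera_matrix"]),np.array(c["D"]))[0].reshape(-1,2)
E
python3 - <<'E'
from h import *
for n in("scene","side"):
    d=np.load(f"pics/{n}0_d.npy");im=cv2.imread(f"pics/{n}0.png");P=world(n,d)
    hsv=cv2.cvtColor(im,cv2.COLOR_BGR2HSV)
    z=P[...,2]
    print(n,"table z",np.nanmedian(z[np.abs(z)<.01]))
    print("tops"); 
    for r in rects(P,(z>.052)&(z<.066)&(P[...,0]<.9)&(P[...,0]>.15)&(abs(P[...,1])<.6)): print(*r)
    H,S,V=cv2.split(hsv)
    for nm,m in dict(green=(abs(H.astype(int)-75)<15)&(S>80),blue=(abs(H.astype(int)-112)<12)&(S>120),orange=(H<18)&(S>170)&(V>100)).items():
        print(nm)
        for r in rects(P,m,15 if nm=="orange" else 300): print(*r)
E
```

```text
scene table z 0.0009682825640162651
tops
[222. 169.] 500 [350.7  -6.5] [73.4 61. ] 88.5 0.0591
[291. 174.] 512 [471.1 134.5] [76.2 61.5] 4.7 0.059
[473. 189.] 261 [787.1 483.6] [171.7  81.4] 20.1 0.0592
[319. 196.] 563 [569.  145.2] [59.7 74.2] 83.7 0.0589
[251. 199.] 559 [478.2  -0.2] [73.9 58.5] 1.9 0.0591
[202. 227.] 635 [ 479.8 -145.7] [75.9 59.2] 3.3 0.0591
[376. 227.] 259 [722.6 197.9] [45.7 47.9] 19.2 0.0563
[226. 249.] 697 [ 564.4 -133.9] [59.1 75.5] 86.3 0.059
[236. 303.] 100 [ 697.6 -195.3] [58.6 28.8] 62.2 0.058
green
[142. 296.] 5212 [ 513.8 -327.2] [205.  203.2] 5.3 0.0042
blue
[358.  39.] 1140 [ 47.  921.9] [231.1 638.5] 17.4 0.07
[295. 271.] 3338 [685.9 -14.9] [192.7 114.1] 89.3 0.0047
orange
[336. 151.] 15 [458.1 306.7] [12.3 11.8] 19.7 0.0286
side table z 0.00017033958060996834
tops
[179.  92.] 197 [ 803.4 -485.7] [103.3 202.8] 82.5 0.0594
[116. 158.] 263 [ 871.9 -145.3] [335.9  28.8] 85.6 0.0594
[183. 132.] 65 [ 720.7 -228.7] [50.1 15.4] 14.9 0.06
[184. 142.] 99 [ 710.2 -182.5] [63.7 27.1] 12.4 0.0586
[268. 152.] 375 [ 479.6 -144.2] [73.5 63.4] 2.9 0.0579
[236. 154.] 389 [ 564.3 -135.4] [66.2 72.9] 86.2 0.0578
[320. 186.] 490 [350.2  -6.7] [78.5 58.1] 88.3 0.0578
[266. 186.] 491 [477.5   0.3] [70.3 61.7] 3.5 0.0579
[222. 225.] 673 [569.2 146.8] [63.6 74.3] 80.7 0.0576
[268. 224.] 656 [469.8 134.8] [72.5 63.2] 2.0 0.0578
[146. 239.] 291 [723.6 197.8] [46.7 48.6] 51.2 0.0554
[202. 285.] 114 [587.7 318.6] [33.  19.2] 37.7 0.0585
[116. 373.] 93 [698.3 515.1] [42.2  2.9] 73.6 0.0605
green
[246. 130.] 1076 [ 517.4 -325.9] [194.9 205. ] 3.7 0.0033
blue
[183. 195.] 2073 [685.5 -13.9] [197.3 111.9] 89.5 0.0034
orange
[306. 302.] 223 [390.7 323.6] [62.5 21.5] 85.5 0.0264
[272. 297.] 90 [455.6 310.7] [19.4 18.8] 19.5 0.027
[290. 297.] 96 [424.9 304.9] [20.7 35.4] 38.6 0.0264
[270. 310.] 31 [458.  345.3] [15.   8.9] 5.4 0.0285
[287. 311.] 30 [426.3 347.5] [15.  9.] 0.9 0.0278
```

```bash
python3 - <<'E'
from h import *
Ps=[];
for n in("scene","side"):
    d=np.load(f"pics/{n}0_d.npy");im=cv2.imread(f"pics/{n}0.png");P=world(n,d)
    P=P.reshape(-1,3);P=P[~np.isnan(P).any(1)]
    if n=="scene":P[:,2]-=.0009
    Ps.append(P)
    def box(x0,x1,y0,y1,z0,z1): 
        m=(P[:,0]>x0)&(P[:,0]<x1)&(P[:,1]>y0)&(P[:,1]<y1)&(P[:,2]>z0)&(P[:,2]<z1); return P[m]
    for nm,b in dict(greenwall=(.38,.65,-.46,-.2,.013,.0225),panrim=(.38,.56,-.34,-.19,.036,.046),pan_in=(.4,.56,-.34,-.19,.0,.03),ret=(.61,.76,-.13,.1,.013,.023),tubrim=(.28,.68,.24,.40,.041,.047),tubfloor=(.3,.7,.25,.39,.002,.007)).items():
        q=box(*b)
        if len(q)<5: print(nm,len(q));continue
        r=cv2.minAreaRect((q[:,:2]*1000).astype(np.float32))
        print(n,nm,len(q),np.round(r[0],1),np.round(r[1],1),round(r[2],1),np.median(q[:,2]).round(4), cv2.boxPoints(r).round(0).tolist())
P=np.vstack(Ps)
# top-down height map 2mm px, x up/down
H=np.zeros((520,500),np.float32)  # rows: x .28-.80 ; cols y .. 
ix=((P[:,0]-.28)*1000/1).astype(int); iy=((.45-P[:,1])*1000/2).astype(int); ix//=1
m=(ix>=0)&(ix<520)&(iy>=0)&(iy<500)&(P[:,2]<.2)
np.maximum.at(H,(ix[m],iy[m]),P[m,2])
cv2.imwrite("pics/hm.png",np.clip(H*2500,0,255).astype(np.uint8))
E
```

```text
scene greenwall 761 [ 512.1 -326.4] [209.7 207.1] 5.6 0.0186 [[398.0, -234.0], [418.0, -440.0], [627.0, -419.0], [606.0, -213.0]]
scene panrim 323 [ 452.5 -277.1] [101.4  98.2] 5.7 0.0411 [[397.0, -233.0], [407.0, -331.0], [508.0, -321.0], [498.0, -223.0]]
scene pan_in 3110 [ 480.2 -265. ] [159.5 149.9] 0.0 0.004 [[400.0, -190.0], [400.0, -340.0], [560.0, -340.0], [560.0, -190.0]]
scene ret 517 [685.1 -14. ] [194.6 115.7] 89.3 0.0186 [[626.0, -111.0], [742.0, -112.0], [744.0, 83.0], [628.0, 84.0]]
scene tubrim 597 [470.7 322.9] [102.4 279.5] 86.2 0.0437 [[328.0, 281.0], [607.0, 262.0], [614.0, 365.0], [335.0, 383.0]]
scene tubfloor 930 [501.3 319.4] [396. 138.] 0.1 0.0034 [[303.0, 388.0], [303.0, 250.0], [699.0, 251.0], [699.0, 389.0]]
side greenwall 368 [ 514.  -328.1] [205.1 216.3] 4.9 0.0182 [[403.0, -229.0], [421.0, -445.0], [625.0, -427.0], [607.0, -212.0]]
side panrim 210 [ 453.7 -277.1] [ 97.6 106. ] 5.2 0.0408 [[400.0, -229.0], [410.0, -334.0], [507.0, -325.0], [497.0, -220.0]]
side pan_in 933 [ 481.1 -265.2] [147.2 158.3] 89.5 0.0055 [[401.0, -338.0], [560.0, -339.0], [561.0, -192.0], [403.0, -191.0]]
side ret 451 [686.7 -14.7] [198.9 114.3] 89.5 0.0184 [[629.0, -114.0], [743.0, -115.0], [745.0, 84.0], [630.0, 85.0]]
side tubrim 1613 [469.8 322.4] [103.2 278.5] 86.0 0.0443 [[327.0, 281.0], [605.0, 261.0], [612.0, 364.0], [334.0, 384.0]]
side tubfloor 1760 [499.8 321.1] [138.9 398.7] 89.6 0.0042 [[300.0, 253.0], [699.0, 250.0], [700.0, 389.0], [301.0, 392.0]]
```

```bash
python3 - <<'E'
import cv2
a=cv2.imread("pics/scene0.png")[210:350,70:260];b=cv2.imread("pics/side0.png")[255:345,150:390]
cv2.imwrite("pics/z1.png",cv2.resize(a,None,fx=4,fy=4,interpolation=cv2.INTER_CUBIC));cv2.imwrite("pics/z2.png",cv2.resize(b,None,fx=3.3,fy=3.3,interpolation=cv2.INTER_CUBIC))
E
```

```text
(no output)
```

View pics/z1.png

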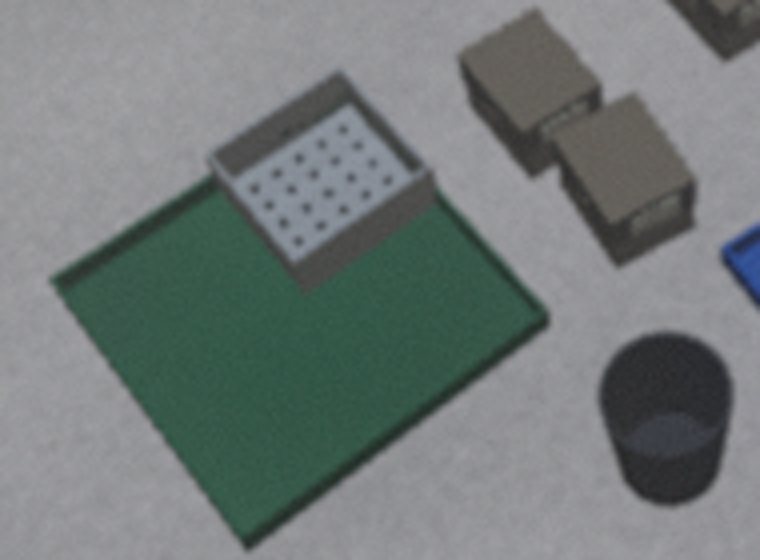

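View pics/z2.png

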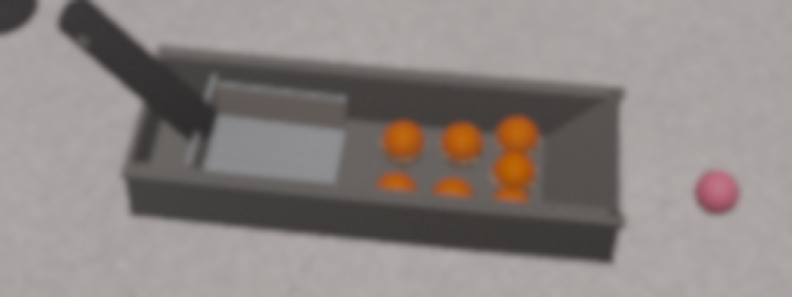

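```bash
cat >> h.py <<'E'
def go(*wps,s=None):
    """wps: (x,y,z,heading_deg) in m; prints slide/twist from now"""
    s=s or read_state(); R=np.array(s["orientation"]);p=np.array(s["tool_pos"])
    h=np.degrees(np.arctan2(R[1,0],R[0,0]))
    print("t",round(s["time"],2),"pos",p.round(4),"head",round(h,1),"open",round(float(s["opening"]),4),"F",np.round(s["force"],2),"tilt",R[2].round(3))
    for w in wps:
        t=(h-w[3]+180)%360-180
        print(" slide",(R.T@(np.array(w[:3])-p)).round(4).tolist(),"twist",round(t,1))
def boxes(save=None):
    """grey box tops from both cams"""
    for n,off in(("scene",.0009),("side",0)):
        p,P,c=snap(n,save and f"{save}_{n}")
        z=P[...,2]-off
        for r in rects(P,(z>.050)&(z<.066)&(P[...,0]<.78)&(P[...,0]>.3)&(P[...,1]>-.46)&(P[...,1]<.22),150): print(n,*r)
E
python3 - <<'E'
from h import *
go((.480,-.145,.17,3.1),(.480,-.145,.045,3.1))
E
```

```text
t 0.15 pos [ 0.1258 -0.5352  0.2603] head 13.2 open 0.088 F [-0.18  0.58  0.42] tilt [ 0.    -0.001 -1.   ]
 slide [0.4341, -0.2988, 0.0907] twist 10.1
 slide [0.434, -0.2987, 0.2157] twist 10.1
```

Call:
{"api": "jog_arm", "payload": {"slide": [[0.434, -0.299, 0.09], [0.434, -0.299, 0.09], [0.434, -0.299, 0.09], [0.434, -0.299, 0.09], [0.434, -0.299, 0.09], [0.434, -0.299, 0.09], [0.434, -0.299, 0.09], [0.434, -0.299, 0.09]], "twist": [10, 10, 10, 10, 10, 10, 10, 10], "hand": 1, "force": 25}}

```text
time: 0.82
tool_pos: [0.3474, -0.2903, 0.2043]
orientation: [[0.998, 0.056, 0.0], [0.056, -0.998, -0.0], [0.0, 0.0, -1.0]]
force: [0.8, -1.8, -1.6]
opening: 0.0882
```

```bash
python3 - <<'E'
from h import *
go((.480,-.145,.17,3.1),(.480,-.145,.045,3.1))
E
```

```text
t 0.82 pos [ 0.3474 -0.2903  0.2043] head 3.2 open 0.0882 F [ 0.79 -1.82 -1.59] tilt [ 0.  0. -1.]
 slide [0.1405, -0.1376, 0.0343] twist 0.1
 slide [0.1405, -0.1376, 0.1593] twist 0.1
```

Call:
{"api": "jog_arm", "payload": {"slide": [[0.07, -0.069, 0.017], [0.14, -0.138, 0.034], [0.14, -0.138, 0.034], [0.14, -0.138, 0.034], [0.14, -0.138, 0.034], [0.14, -0.138, 0.034], [0.14, -0.138, 0.034], [0.14, -0.138, 0.034]], "twist": [0, 0, 0, 0, 0, 0, 0, 0]}}

```text
time: 1.48
tool_pos: [0.4783, -0.1467, 0.1706]
orientation: [[0.998, 0.056, -0.0], [0.056, -0.998, -0.0], [-0.0, 0.0, -1.0]]
force: [-0.3, -0.6, -0.1]
opening: 0.0878
```

```bash
python3 - <<'E'
from h import *
boxes("b1")
go((.480,-.145,.17,3.1),(.480,-.145,.045,3.1))
E
```

```text
scene [291. 174.] 521 [471.2 134.7] [73.8 61.4] 3.5 0.0591
scene [319. 196.] 576 [569.  145.9] [60.6 74.6] 83.3 0.059
scene [251. 199.] 564 [477.9   0.3] [75.6 59.3] 2.4 0.0591
scene [202. 227.] 645 [ 479.  -146.6] [76.6 59.8] 3.5 0.0591
scene [376. 227.] 263 [723.  196.2] [46.6 45.6] 84.2 0.056
scene [226. 249.] 706 [ 564.1 -134. ] [58.9 75.2] 85.7 0.0589
side [268. 153.] 388 [ 479.7 -144.7] [73.9 60.3] 1.0 0.0577
side [236. 154.] 410 [ 564.7 -133. ] [62.3 72.7] 85.8 0.0578
side [320. 187.] 508 [350.3  -5.6] [79.5 57.9] 88.2 0.0577
side [267. 186.] 524 [477.6  -0.4] [73.3 64.2] 0.7 0.0577
side [222. 225.] 689 [569.  145.4] [61.6 73.5] 84.4 0.0578
side [268. 224.] 688 [469.8 136.3] [74.  62.3] 2.0 0.0576
side [146. 239.] 299 [723.2 197.8] [46.2 46.9] 14.6 0.0554
t 1.58 pos [ 0.478  -0.1474  0.1709] head 3.1 open 0.0879 F [-0.22  0.04 -0.  ] tilt [ 0.  0. -1.]
 slide [0.0021, -0.0023, 0.0009] twist 0.0
 slide [0.0021, -0.0023, 0.1259] twist 0.0
```

Call:
{"api": "jog_arm", "payload": {"slide": [[0.002, -0.002, 0.03], [0.002, -0.002, 0.06], [0.002, -0.002, 0.09], [0.002, -0.002, 0.115], [0.002, -0.002, 0.126], [0.002, -0.002, 0.126], [0.002, -0.002, 0.126], [0.002, -0.002, 0.126]], "twist": [0, 0, 0, 0, 0, 0, 0, 0]}}

```text
time: 2.25
tool_pos: [0.4807, -0.1451, 0.0457]
orientation: [[0.998, 0.055, 0.002], [0.055, -0.998, -0.001], [0.002, 0.001, -1.0]]
force: [0.6, -0.2, -0.4]
opening: 0.0882
```

Call:
{"api": "jog_arm", "payload": {"slide": [[0, 0, 0], [0, 0, 0], [0, 0, 0], [0, 0, 0], [0, 0, 0], [0, 0, 0], [0, 0, 0], [0, 0, 0]], "twist": [0, 0, 0, 0, 0, 0, 0, 0], "hand": 0.55, "force": 25}}

```text
time: 2.92
tool_pos: [0.4808, -0.1445, 0.045]
orientation: [[0.998, 0.056, 0.001], [0.056, -0.998, -0.001], [0.001, 0.001, -1.0]]
force: [-0.7, -2.4, 5.6]
opening: 0.0577
```

Call:
{"api": "jog_arm", "payload": {"slide": [[0, 0, -0.01], [0, 0, -0.03], [0, 0, -0.06], [0, 0, -0.09], [0, 0, -0.1], [0, 0, -0.1], [0, 0, -0.1], [0, 0, -0.1]], "twist": [0, 0, 0, 0, 0, 0, 0, 0]}}

```text
time: 3.58
tool_pos: [0.4798, -0.1438, 0.1432]
orientation: [[0.998, 0.056, -0.003], [0.056, -0.998, 0.002], [-0.003, -0.002, -1.0]]
force: [1.0, -0.3, -2.8]
opening: 0.0577
```

```bash
python3 - <<'E'
from h import *
p,P,c=snap("scene","g1")
for i in range(3): print(read_state()["force"]); read_camera("side")
go((.5577,-.2673,.145,5.3),(.5577,-.2673,.049,5.3))
E
```

```text
[-0.1644  0.8107 -1.9043]
[-0.6644  0.004  -2.7894]
[-0.1304  0.9823 -2.496 ]
t 3.78 pos [ 0.4802 -0.1441  0.1436] head 3.2 open 0.0583 F [ 0.41 -0.24 -2.16] tilt [-0.002 -0.001 -1.   ]
 slide [0.0705, 0.1274, -0.0017] twist -2.1
 slide [0.0707, 0.1275, 0.0943] twist -2.1
```

```bash
python3 - <<'E'
from h import *
go((.4683,-.3861,.115,5.3),(.4683,-.3861,.049,5.3))
E
```

```text
t 3.78 pos [ 0.4802 -0.1441  0.1436] head 3.2 open 0.0583 F [ 0.41 -0.24 -2.16] tilt [-0.002 -0.001 -1.   ]
 slide [-0.0254, 0.241, 0.0284] twist -2.1
 slide [-0.0253, 0.2411, 0.0944] twist -2.1
```

Call:
{"api": "jog_arm", "payload": {"slide": [[-0.002, 0.02, 0], [-0.006, 0.06, 0], [-0.01, 0.1, 0], [-0.014, 0.14, 0], [-0.018, 0.18, 0], [-0.024, 0.22, 0.005], [-0.025, 0.241, 0.015], [-0.025, 0.241, 0.028]], "twist": [0, -1, -2, -2, -2, -2, -2, -2]}}

```text
time: 4.45
tool_pos: [0.4684, -0.3912, 0.1159]
orientation: [[0.996, 0.087, 0.001], [0.087, -0.996, -0.003], [0.001, 0.003, -1.0]]
force: [-1.1, 1.2, -3.2]
opening: 0.058
```

Call:
{"api": "jog_arm", "payload": {"slide": [[0, 0, 0.005], [0, 0, 0.015], [0, 0, 0.03], [0, 0, 0.045], [0, 0, 0.055], [0, 0, 0.061], [0, 0, 0.061], [0, 0, 0.061]], "twist": [0, 0, 0, 0, 0, 0, 0, 0]}}

```text
time: 5.12
tool_pos: [0.4693, -0.3861, 0.0559]
orientation: [[0.996, 0.091, 0.0], [0.091, -0.996, -0.0], [0.0, 0.0, -1.0]]
force: [-0.2, -0.1, -3.2]
opening: 0.0577
```

```bash
python3 - <<'E'
from h import *
go((.4683,-.3861,.048,5.3))
E
```

```text
t 5.12 pos [ 0.4693 -0.3861  0.0559] head 5.2 open 0.0577 F [-0.23 -0.12 -3.18] tilt [ 0.  0. -1.]
 slide [-0.001, -0.0001, 0.0079] twist -0.1
```

Call:
{"api": "jog_arm", "payload": {"slide": [[0, 0, 0.003], [-0.001, 0, 0.006], [-0.001, 0, 0.007], [-0.001, 0, 0.007], [-0.001, 0, 0.007], [-0.001, 0, 0.007], [-0.001, 0, 0.007], [-0.001, 0, 0.007]], "twist": [0, 0, 0, 0, 0, 0, 0, 0]}}

```text
time: 5.78
tool_pos: [0.4681, -0.3864, 0.0488]
orientation: [[0.996, 0.091, 0.0], [0.091, -0.996, -0.0], [0.0, 0.0, -1.0]]
force: [-0.4, -0.6, -3.7]
opening: 0.0576
```

Call:
{"api": "jog_arm", "payload": {"slide": [[0, 0, 0], [0, 0, 0], [0, 0, 0], [0, 0, 0], [0, 0, -0.02], [0, 0, -0.05], [0, 0, -0.09], [0, 0, -0.12]], "twist": [0, 0, 0, 0, 0, 0, 0, 0], "hand": 0.78}}

```text
time: 6.45
tool_pos: [0.4682, -0.3865, 0.1713]
orientation: [[0.996, 0.091, 0.001], [0.091, -0.996, -0.001], [0.001, 0.001, -1.0]]
force: [0.3, -0.5, 1.0]
opening: 0.0687
```

```bash
python3 - <<'E'
from h import *
boxes("b2")
go((.5643,-.1345,.13,-4),(.5643,-.1345,.045,-4))
E
```

```text
scene [222. 169.] 511 [350.9  -5.8] [75.7 62.3] 87.2 0.059
scene [292. 174.] 523 [470.  135.5] [76.  63.1] 3.4 0.0591
scene [319. 196.] 570 [568.5 145.2] [60.5 76. ] 82.4 0.0589
scene [251. 199.] 578 [477.6  -0.5] [76.  60.5] 0.8 0.059
scene [376. 227.] 262 [723.7 196.1] [46.4 45.6] 12.2 0.056
scene [226. 249.] 707 [ 564.1 -134.3] [58.3 74. ] 86.9 0.059
scene [108. 274.] 816 [ 466.5 -386.1] [75.7 58.6] 4.9 0.0617
side [275. 109.] 303 [ 467.  -387.3] [72.7 69.5] 2.6 0.061
side [236. 154.] 403 [ 564.3 -133.6] [61.8 74. ] 86.2 0.058
side [320. 186.] 508 [350.3  -5.6] [79.4 57.9] 87.9 0.0577
side [267. 186.] 521 [477.6   0.6] [73.4 63.6] 0.9 0.0577
side [222. 226.] 693 [569.  145.8] [61.7 74.1] 82.0 0.0576
side [268. 224.] 686 [469.8 134.7] [73.4 62.5] 3.7 0.0577
side [146. 239.] 302 [722.7 198.5] [46.7 46.9] 50.5 0.0554
t 6.55 pos [ 0.4694 -0.3878  0.1742] head 5.2 open 0.0686 F [-0.05  0.1  -0.22] tilt [ 0.006  0.008 -1.   ]
 slide [0.1174, -0.2439, 0.0428] twist 9.2
 slide [0.1169, -0.2446, 0.1278] twist 9.2
```

View pics/b2_scene.png

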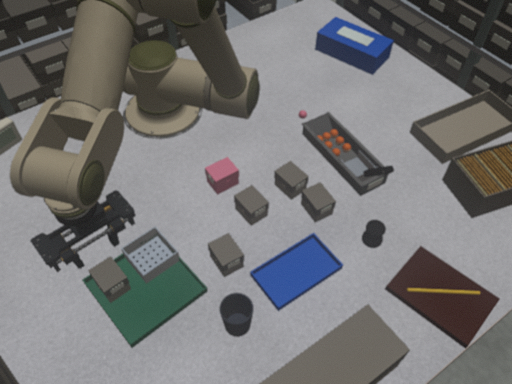

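Call:
{"api": "jog_arm", "payload": {"slide": [[0.018, -0.037, 0], [0.036, -0.074, 0], [0.054, -0.111, 0], [0.072, -0.148, 0.01], [0.09, -0.187, 0.02], [0.108, -0.224, 0.03], [0.117, -0.244, 0.043], [0.117, -0.244, 0.043]], "twist": [1, 3, 5, 7, 9, 9, 9, 9], "hand": 1}}

```text
time: 7.22
tool_pos: [0.5621, -0.1278, 0.1227]
orientation: [[0.998, -0.061, -0.004], [-0.061, -0.998, 0.003], [-0.005, -0.003, -1.0]]
force: [-0.6, 0.9, -1.2]
opening: 0.0886
```

```bash
python3 - <<'E'
from h import *
go((.5643,-.134,.045,-3.7))
E
```

```text
t 7.22 pos [ 0.5621 -0.1278  0.1227] head -3.5 open 0.0886 F [-0.61  0.92 -1.21] tilt [-0.005 -0.003 -1.   ]
 slide [0.0029, 0.0063, 0.0777] twist 0.2
```

Call:
{"api": "jog_arm", "payload": {"slide": [[0.001, 0.0, 0.0], [0.001, 0.001, 0.02], [0.002, 0.001, 0.05], [0.002, 0.001, 0.07], [0.002, 0.001, 0.077], [0.002, 0.001, 0.077], [0.002, 0.001, 0.077], [0.002, 0.001, 0.077]], "twist": [0, 0, 0, 0, 0, 0, 0, 0]}}

```text
time: 7.88
tool_pos: [0.5649, -0.1347, 0.0501]
orientation: [[0.998, -0.067, 0.002], [-0.067, -0.998, -0.001], [0.002, 0.001, -1.0]]
force: [0.9, -0.6, -0.0]
opening: 0.0881
```

Call:
{"api": "jog_arm", "payload": {"slide": [[0, 0, 0], [0, 0, 0], [0, 0, 0], [0, 0, 0], [0, 0, 0], [0, 0, 0], [0, 0, 0], [0, 0, 0]], "twist": [0, 0, 0, 0, 0, 0, 0, 0], "hand": 0.55}}

```text
time: 8.55
tool_pos: [0.5644, -0.1339, 0.0489]
orientation: [[0.998, -0.066, 0.0], [-0.066, -0.998, -0.0], [0.0, 0.0, -1.0]]
force: [-0.3, -0.9, 3.3]
opening: 0.0577
```

Call:
{"api": "jog_arm", "payload": {"slide": [[0, 0, -0.01], [0, 0, -0.03], [0, 0, -0.06], [0, 0, -0.09], [0, 0, -0.1], [0, 0, -0.1], [0, 0, -0.1], [0, 0, -0.1]], "twist": [0, 0, 0, 0, 0, 0, 0, 0]}}

```text
time: 9.22
tool_pos: [0.5636, -0.1336, 0.147]
orientation: [[0.998, -0.066, -0.003], [-0.066, -0.998, 0.001], [-0.003, -0.001, -1.0]]
force: [0.7, -0.3, -0.9]
opening: 0.0578
```

```bash
python3 - <<'E'
from h import *
for i in range(4): print(read_state()["force"]); read_camera("side")
go((.5679,-.3769,.13,5.3),(.6855,-.0594,.13,89.4))
E
```

```text
[ 0.7207 -0.2849 -0.8726]
[-0.9197 -0.3827  0.1814]
[-1.4702 -0.1874 -1.2557]
[ 0.76   -1.0453  0.1325]
t 9.42 pos [ 0.564  -0.1337  0.1475] head -3.8 open 0.058 F [-0.09  0.45 -0.62] tilt [-0.002 -0.001 -1.   ]
 slide [0.02, 0.2424, 0.0172] twist -9.1
 slide [0.1164, -0.0822, 0.0173] twist -93.2
```

Call:
{"api": "jog_arm", "payload": {"slide": [[0.01, -0.007, 0], [0.025, -0.018, 0], [0.04, -0.028, 0], [0.055, -0.039, 0], [0.07, -0.05, 0], [0.085, -0.06, 0], [0.1, -0.07, 0], [0.112, -0.079, 0]], "twist": [-5, -12, -19, -26, -33, -40, -47, -54]}}

```text
time: 10.08
tool_pos: [0.6821, -0.0617, 0.1477]
orientation: [[0.635, 0.773, -0.001], [0.773, -0.635, 0.0], [-0.0, -0.001, -1.0]]
force: [0.7, 0.0, -0.2]
opening: 0.0576
```

```bash
python3 - <<'E'
from h import *
go((.6855,-.0594,.1,89.4))
E
```

```text
t 10.08 pos [ 0.6821 -0.0617  0.1477] head 50.6 open 0.0576 F [ 0.69  0.01 -0.23] tilt [-0.    -0.001 -1.   ]
 slide [0.004, 0.0012, 0.0477] twist -38.8
```

Call:
{"api": "jog_arm", "payload": {"slide": [[0.002, 0.001, 0], [0.004, 0.001, 0], [0.004, 0.001, 0.01], [0.004, 0.001, 0.02], [0.004, 0.001, 0.03], [0.004, 0.001, 0.04], [0.004, 0.001, 0.048], [0.004, 0.001, 0.048]], "twist": [-7, -14, -21, -28, -35, -37, -37, -37]}}

```text
time: 10.75
tool_pos: [0.6838, -0.0598, 0.0982]
orientation: [[0.05, 0.999, -0.004], [0.999, -0.05, 0.001], [0.001, -0.004, -1.0]]
force: [-0.5, -0.2, -0.7]
opening: 0.058
```

```bash
python3 - <<'E'
from h import *
go((.6855,-.0594,.0525,89.4))
E
```

```text
t 10.75 pos [ 0.6838 -0.0598  0.0982] head 87.1 open 0.058 F [-0.48 -0.19 -0.71] tilt [ 0.001 -0.004 -1.   ]
 slide [0.0005, 0.0019, 0.0457] twist -2.3
```

Call:
{"api": "jog_arm", "payload": {"slide": [[0, 0.001, 0.005], [0, 0.001, 0.015], [0, 0.001, 0.025], [0, 0.001, 0.035], [0, 0.001, 0.042], [0, 0.001, 0.045], [0, 0.001, 0.045], [0, 0.001, 0.045]], "twist": [-1, -2, -2, -2, -2, -2, -2, -2]}}

```text
time: 11.42
tool_pos: [0.6857, -0.0601, 0.0557]
orientation: [[0.014, 1.0, 0.0], [1.0, -0.014, -0.0], [-0.0, 0.0, -1.0]]
force: [0.2, -0.6, -0.5]
opening: 0.0577
```

Call:
{"api": "jog_arm", "payload": {"slide": [[0, 0, 0], [0, 0, 0], [0, 0, 0], [0, 0, 0], [0, 0, -0.02], [0, 0, -0.05], [0, 0, -0.09], [0, 0, -0.12]], "twist": [0, 0, 0, 0, 0, 0, 0, 0], "hand": 0.78}}

```text
time: 12.08
tool_pos: [0.6858, -0.0601, 0.1786]
orientation: [[0.014, 1.0, 0.002], [1.0, -0.014, -0.001], [-0.0, 0.002, -1.0]]
force: [-0.5, 0.4, 0.0]
opening: 0.0689
```

```bash
python3 - <<'E'
from h import *
boxes("b3")
go((.569,.1455,.13,-7.4),(.569,.1455,.045,-7.4))
E
```

```text
scene [221. 169.] 517 [350.7  -6.6] [74.5 61.1] 87.2 0.0593
scene [244. 198.] 237 [476.9  -0.6] [72.8 58.8] 2.2 0.0588
scene [321. 198.] 441 [572.5 144.7] [59.9 68. ] 81.8 0.059
scene [376. 227.] 262 [722.5 196.8] [45.7 48. ] 88.7 0.056
scene [282. 270.] 777 [685.7 -60.9] [73.4 60.5] 89.7 0.0618
scene [108. 274.] 818 [ 466.1 -386. ] [75.1 58.8] 4.5 0.062
side [275. 109.] 298 [ 467.1 -386.3] [72.4 67.2] 2.6 0.0614
side [184. 169.] 491 [686.7 -60.2] [78.3 60.3] 89.3 0.0607
side [320. 186.] 505 [350.2  -5.9] [78.2 58. ] 88.0 0.0577
side [267. 186.] 514 [477.8   0.9] [73.5 64. ] 1.8 0.0577
side [222. 226.] 699 [568.7 146.3] [61.1 73.7] 83.7 0.0577
side [268. 224.] 688 [469.7 134.8] [73.6 61.4] 3.7 0.0576
side [146. 240.] 300 [722.7 196.9] [45.7 47.8] 89.5 0.0553
t 12.18 pos [ 0.6873 -0.0604  0.1821] head 89.2 open 0.0689 F [0.7  0.04 0.5 ] tilt [-0.003  0.011 -1.   ]
 slide [0.2044, -0.1216, 0.0502] twist 96.6
 slide [0.2047, -0.1225, 0.1352] twist 96.6
```

View pics/b3_scene.png

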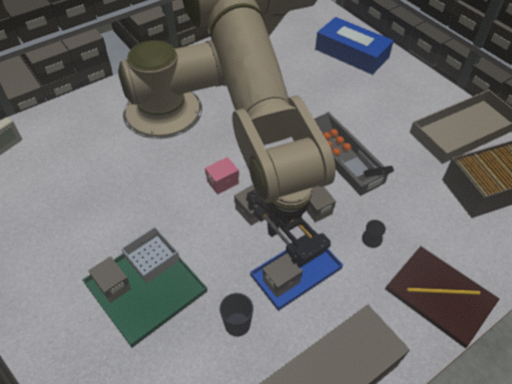

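Call:
{"api": "jog_arm", "payload": {"slide": [[0.025, -0.015, 0], [0.05, -0.03, 0], [0.08, -0.045, 0], [0.11, -0.065, 0], [0.14, -0.085, 0], [0.17, -0.1, 0.01], [0.19, -0.112, 0.02], [0.204, -0.121, 0.03]], "twist": [7, 14, 21, 28, 35, 42, 49, 56], "hand": 1}}

```text
time: 12.85
tool_pos: [0.5658, 0.1477, 0.145]
orientation: [[0.839, 0.544, -0.001], [0.544, -0.839, 0.0], [-0.0, -0.0, -1.0]]
force: [-0.6, 0.2, -0.4]
opening: 0.0883
```

```bash
python3 - <<'E'
from h import *
go((.569,.1458,.11,-7.2))
E
```

```text
t 12.85 pos [0.5658 0.1477 0.145 ] head 33.0 open 0.0883 F [-0.56  0.22 -0.45] tilt [-0. -0. -1.]
 slide [0.0017, 0.0033, 0.035] twist 40.2
```

Call:
{"api": "jog_arm", "payload": {"slide": [[0.001, 0.001, 0], [0.002, 0.002, 0], [0.002, 0.003, 0], [0.002, 0.003, 0.01], [0.002, 0.003, 0.02], [0.002, 0.003, 0.03], [0.002, 0.003, 0.035], [0.002, 0.003, 0.035]], "twist": [7, 14, 21, 28, 35, 40, 40, 40]}}

```text
time: 13.52
tool_pos: [0.57, 0.1441, 0.1092]
orientation: [[0.993, -0.115, -0.003], [-0.115, -0.993, -0.0], [-0.003, 0.0, -1.0]]
force: [0.4, -0.4, 0.3]
opening: 0.0883
```

```bash
python3 - <<'E'
from h import *
go((.569,.1458,.045,-7.2))
E
```

```text
t 13.52 pos [0.57   0.1441 0.1092] head -6.6 open 0.0883 F [ 0.45 -0.36  0.31] tilt [-0.003  0.    -1.   ]
 slide [-0.001, -0.0016, 0.0642] twist 0.6
```

Call:
{"api": "jog_arm", "payload": {"slide": [[-0.001, -0.001, 0.01], [-0.001, -0.001, 0.025], [-0.001, -0.001, 0.04], [-0.001, -0.001, 0.055], [-0.001, -0.001, 0.064], [-0.001, -0.001, 0.064], [-0.001, -0.001, 0.064], [-0.001, -0.001, 0.064]], "twist": [0, 0, 0, 0, 0, 0, 0, 0]}}

```text
time: 14.18
tool_pos: [0.5703, 0.1453, 0.0474]
orientation: [[0.993, -0.117, 0.001], [-0.117, -0.993, 0.0], [0.001, -0.0, -1.0]]
force: [0.4, -0.2, -0.7]
opening: 0.0882
```

Call:
{"api": "jog_arm", "payload": {"slide": [[0, 0, 0], [0, 0, 0], [0, 0, 0], [0, 0, 0], [0, 0, 0], [0, 0, 0], [0, 0, 0], [0, 0, 0]], "twist": [0, 0, 0, 0, 0, 0, 0, 0], "hand": 0.55}}

```text
time: 14.85
tool_pos: [0.5699, 0.1453, 0.0468]
orientation: [[0.993, -0.118, 0.0], [-0.118, -0.993, -0.0], [0.0, 0.0, -1.0]]
force: [-1.3, -0.8, 3.5]
opening: 0.0579
```

Call:
{"api": "jog_arm", "payload": {"slide": [[0, 0, -0.01], [0, 0, -0.03], [0, 0, -0.06], [0, 0, -0.09], [0, 0, -0.1], [0, 0, -0.1], [0, 0, -0.1], [0, 0, -0.1]], "twist": [0, 0, 0, 0, 0, 0, 0, 0]}}

```text
time: 15.52
tool_pos: [0.5689, 0.1452, 0.1447]
orientation: [[0.993, -0.118, -0.004], [-0.118, -0.993, -0.0], [-0.004, 0.001, -1.0]]
force: [0.6, 0.2, -2.9]
opening: 0.0577
```

```bash
python3 - <<'E'
from h import *
F=[]
for i in range(4): F.append(read_state()["force"][2]); read_camera("side")
print(np.round(F,2))
go((.5679,-.3769,.13,5.3),(.6865,.0306,.13,89.4))
E
```

```text
[-2.94 -3.84 -4.13 -3.42]
t 15.72 pos [0.5694 0.1452 0.1454] head -6.8 open 0.0575 F [-0.49  0.09 -3.27] tilt [-0.002  0.    -1.   ]
 slide [0.0601, 0.5187, 0.0154] twist -12.1
 slide [0.1298, 0.1, 0.0151] twist -96.2
```

Call:
{"api": "jog_arm", "payload": {"slide": [[0.001, 0.015, 0], [0.005, 0.05, 0], [0.01, 0.09, 0], [0.015, 0.13, 0], [0.02, 0.17, 0], [0.025, 0.21, 0], [0.03, 0.25, 0], [0.033, 0.29, 0]], "twist": [0, -2, -4, -6, -8, -10, -12, -12]}}

```text
time: 16.38
tool_pos: [0.5681, -0.1486, 0.1461]
orientation: [[0.996, 0.093, -0.001], [0.093, -0.996, 0.0], [-0.0, -0.0, -1.0]]
force: [0.7, 0.7, -2.9]
opening: 0.0578
```

```bash
python3 - <<'E'
from h import *
go((.568,-.3769,.12,5.3))
E
```

```text
t 16.38 pos [ 0.5681 -0.1486  0.1461] head 5.3 open 0.0578 F [ 0.72  0.73 -2.89] tilt [-0. -0. -1.]
 slide [-0.0213, 0.2273, 0.026] twist 0.0
```

Call:
{"api": "jog_arm", "payload": {"slide": [[-0.004, 0.04, 0], [-0.008, 0.08, 0], [-0.012, 0.12, 0], [-0.016, 0.16, 0], [-0.019, 0.195, 0.005], [-0.021, 0.218, 0.012], [-0.021, 0.226, 0.02], [-0.021, 0.226, 0.026]], "twist": [0, 0, 0, 0, 0, 0, 0, 0]}}

```text
time: 17.05
tool_pos: [0.5674, -0.3751, 0.1186]
orientation: [[0.996, 0.089, -0.001], [0.089, -0.996, 0.001], [-0.001, -0.001, -1.0]]
force: [-0.3, 0.2, -3.6]
opening: 0.0581
```

```bash
python3 - <<'E'
from h import *
go((.568,-.3769,.0505,5.3))
E
```

```text
t 17.05 pos [ 0.5674 -0.3751  0.1186] head 5.1 open 0.0581 F [-0.3   0.21 -3.62] tilt [-0.001 -0.001 -1.   ]
 slide [0.0006, 0.0019, 0.0681] twist -0.2
```

Call:
{"api": "jog_arm", "payload": {"slide": [[0, 0.001, 0.01], [0, 0.001, 0.025], [0, 0.001, 0.04], [0, 0.001, 0.052], [0, 0.001, 0.06], [0, 0.001, 0.065], [0, 0.001, 0.067], [0, 0.001, 0.067]], "twist": [0, 0, 0, 0, 0, 0, 0, 0]}}

```text
time: 17.72
tool_pos: [0.5682, -0.3743, 0.0536]
orientation: [[0.996, 0.091, -0.0], [0.091, -0.996, 0.0], [-0.0, -0.0, -1.0]]
force: [-1.5, 0.1, -3.9]
opening: 0.0577
```

Call:
{"api": "jog_arm", "payload": {"slide": [[0, 0, 0.001], [0, 0, 0.001], [0, 0, 0.001], [0, 0, 0.001], [0, 0, -0.02], [0, 0, -0.05], [0, 0, -0.09], [0, 0, -0.12]], "twist": [0, 0, 0, 0, 0, 0, 0, 0], "hand": 0.78}}

```text
time: 18.38
tool_pos: [0.5683, -0.3748, 0.1769]
orientation: [[0.996, 0.091, 0.002], [0.091, -0.996, -0.002], [0.002, 0.002, -1.0]]
force: [-0.3, -0.7, 0.8]
opening: 0.069
```

```bash
python3 - <<'E'
from h import *
boxes("b4")
go((.4777,0,.13,1.5),(.4777,0,.045,1.5))
E
```

```text
scene [222. 169.] 511 [350.3  -6.3] [73.2 63.8] 88.6 0.0591
scene [292. 174.] 520 [469.8 135.3] [77.2 60.6] 4.0 0.0592
scene [251. 199.] 569 [477.4  -0.4] [76.1 59.3] 1.4 0.0593
scene [376. 227.] 263 [723.5 196.6] [44.7 47. ] 12.3 0.0559
scene [282. 270.] 801 [685.1 -60.2] [74.  60.3] 89.7 0.0618
scene [116. 282.] 191 [ 495.  -380.1] [16.6 51.3] 3.9 0.0609
scene [133. 305.] 909 [ 567.2 -374.4] [75.  58.5] 5.0 0.0617
side [275. 109.] 306 [ 467.3 -385. ] [72.6 68.1] 4.5 0.0612
side [241. 110.] 303 [ 568.4 -375. ] [70.4 69.3] 3.5 0.0613
side [184. 169.] 489 [687.2 -59.6] [76.3 59.5] 89.8 0.0608
side [320. 187.] 508 [350.6  -6.3] [76.1 58.5] 87.1 0.0579
side [267. 186.] 518 [478.  -0.] [73.4 62.6] 2.4 0.0577
side [268. 224.] 691 [470.1 134.9] [72.7 60.5] 3.7 0.0577
side [146. 239.] 298 [723.3 197.5] [46.3 46.4] 11.3 0.0554
t 18.48 pos [ 0.5695 -0.3758  0.1802] head 5.2 open 0.0686 F [ 0.43 -0.18  0.41] tilt [ 0.008  0.009 -1.   ]
 slide [-0.0576, -0.383, 0.0465] twist 3.7
 slide [-0.0583, -0.3838, 0.1315] twist 3.7
```

Now box C (478, 0).

Call:
{"api": "jog_arm", "payload": {"slide": [[-0.005, -0.04, 0], [-0.011, -0.08, 0], [-0.017, -0.12, 0], [-0.023, -0.16, 0], [-0.029, -0.2, 0], [-0.035, -0.24, 0], [-0.041, -0.28, 0], [-0.047, -0.32, 0.01]], "twist": [0, 1, 2, 3, 3, 3, 3, 3], "hand": 1}}

```text
time: 19.15
tool_pos: [0.4918, -0.0587, 0.1646]
orientation: [[0.999, 0.038, 0.003], [0.038, -0.999, -0.001], [0.003, 0.001, -1.0]]
force: [1.5, 0.3, -0.1]
opening: 0.0883
```

```bash
python3 - <<'E'
from h import *
go((.4777,0,.11,1.7))
E
```

```text
t 19.15 pos [ 0.4918 -0.0587  0.1646] head 2.2 open 0.0883 F [ 1.53  0.25 -0.15] tilt [ 0.003  0.001 -1.   ]
 slide [-0.012, -0.0592, 0.0545] twist 0.5
```

Call:
{"api": "jog_arm", "payload": {"slide": [[-0.007, -0.03, 0], [-0.012, -0.05, 0.01], [-0.012, -0.058, 0.03], [-0.012, -0.058, 0.05], [-0.012, -0.058, 0.055], [-0.012, -0.058, 0.055], [-0.012, -0.058, 0.055], [-0.012, -0.058, 0.055]], "twist": [0, 0, 0, 0, 0, 0, 0, 0]}}

```text
time: 19.82
tool_pos: [0.4785, -0.0032, 0.1095]
orientation: [[0.999, 0.038, 0.002], [0.038, -0.999, -0.0], [0.001, 0.0, -1.0]]
force: [0.3, -0.4, -0.0]
opening: 0.088
```

```bash
python3 - <<'E'
from h import *
go((.4777,0,.045,1.7))
E
```

```text
t 19.82 pos [ 0.4785 -0.0032  0.1095] head 2.2 open 0.088 F [ 0.28 -0.35 -0.04] tilt [ 0.001  0.    -1.   ]
 slide [-0.0007, -0.0032, 0.0645] twist 0.5
```

Call:
{"api": "jog_arm", "payload": {"slide": [[-0.001, -0.003, 0.01], [-0.001, -0.003, 0.025], [-0.001, -0.003, 0.04], [-0.001, -0.003, 0.055], [-0.001, -0.003, 0.065], [-0.001, -0.003, 0.065], [-0.001, -0.003, 0.065], [-0.001, -0.003, 0.065]], "twist": [0, 0, 0, 0, 0, 0, 0, 0]}}

```text
time: 20.48
tool_pos: [0.4774, 0.0, 0.0446]
orientation: [[0.999, 0.039, 0.002], [0.039, -0.999, -0.0], [0.002, 0.0, -1.0]]
force: [-0.5, -0.2, 0.0]
opening: 0.088
```

Call:
{"api": "jog_arm", "payload": {"slide": [[0, 0, 0], [0, 0, 0], [0, 0, 0], [0, 0, 0], [0, 0, 0], [0, 0, 0], [0, 0, 0], [0, 0, 0]], "twist": [0, 0, 0, 0, 0, 0, 0, 0], "hand": 0.55}}

```text
time: 21.15
tool_pos: [0.4769, 0.0002, 0.0438]
orientation: [[0.999, 0.039, 0.0], [0.039, -0.999, -0.0], [0.0, 0.0, -1.0]]
force: [-0.2, -0.3, 4.9]
opening: 0.058
```

Call:
{"api": "jog_arm", "payload": {"slide": [[0, 0, -0.01], [0, 0, -0.03], [0, 0, -0.06], [0, 0, -0.09], [0, 0, -0.1], [0, 0, -0.1], [0, 0, -0.1], [0, 0, -0.1]], "twist": [0, 0, 0, 0, 0, 0, 0, 0]}}

```text
time: 21.82
tool_pos: [0.4761, 0.0005, 0.1423]
orientation: [[0.999, 0.039, -0.003], [0.039, -0.999, 0.001], [-0.003, -0.001, -1.0]]
force: [-0.2, 0.6, -3.3]
opening: 0.0578
```

```bash
python3 - <<'E'
from h import *
F=[]
for i in range(4): F.append(read_state()["force"][2]); read_camera("side")
print(np.round(F,2))
go((.5577,-.2673,.13,5.3),(.6865,.0306,.13,89.4))
E
```

```text
[-3.34 -2.84 -2.92 -2.76]
t 22.02 pos [0.4765 0.0003 0.1427] head 2.2 open 0.0578 F [-0.33 -0.2  -3.51] tilt [-0.002 -0.001 -1.   ]
 slide [0.0708, 0.2706, 0.0124] twist -3.1
 slide [0.2111, -0.0221, 0.0123] twist -87.2
```

Call:
{"api": "jog_arm", "payload": {"slide": [[0.004, 0.015, 0], [0.014, 0.05, 0], [0.024, 0.09, 0], [0.034, 0.13, 0], [0.045, 0.17, 0], [0.055, 0.21, 0], [0.065, 0.25, 0.005], [0.073, 0.273, 0.012]], "twist": [0, -1, -3, -3, -3, -3, -3, -3]}}

```text
time: 22.68
tool_pos: [0.5607, -0.274, 0.1311]
orientation: [[0.996, 0.089, 0.001], [0.089, -0.996, -0.001], [0.001, 0.001, -1.0]]
force: [0.8, 0.5, -2.4]
opening: 0.0575
```

```bash
python3 - <<'E'
from h import *
go((.560,-.27,.1,5.3))
E
```

```text
t 22.68 pos [ 0.5607 -0.274   0.1311] head 5.1 open 0.0575 F [ 0.78  0.5  -2.36] tilt [ 0.001  0.001 -1.   ]
 slide [-0.0004, -0.0041, 0.0311] twist -0.2
```

Call:
{"api": "jog_arm", "payload": {"slide": [[0, -0.001, 0.01], [0, -0.001, 0.025], [0, -0.001, 0.04], [0, -0.001, 0.055], [0, -0.001, 0.065], [0, -0.001, 0.071], [0, -0.001, 0.071], [0, -0.001, 0.071]], "twist": [0, 0, 0, 0, 0, 0, 0, 0]}}

```text
time: 23.35
tool_pos: [0.5604, -0.2686, 0.0608]
orientation: [[0.996, 0.091, 0.0], [0.091, -0.996, 0.0], [0.0, -0.0, -1.0]]
force: [-0.4, -0.0, -2.1]
opening: 0.058
```

```bash
python3 - <<'E'
from h import *
go((.560,-.27,.0475,5.3))
E
```

```text
t 23.35 pos [ 0.5604 -0.2686  0.0608] head 5.2 open 0.058 F [-0.39 -0.01 -2.05] tilt [ 0. -0. -1.]
 slide [-0.0005, 0.0014, 0.0133] twist -0.1
```

Call:
{"api": "jog_arm", "payload": {"slide": [[0, 0.001, 0.004], [0, 0.001, 0.008], [0, 0.001, 0.012], [0, 0.001, 0.0135], [0, 0.001, 0.0135], [0, 0.001, 0.0135], [0, 0.001, 0.0135], [0, 0.001, 0.0135]], "twist": [0, 0, 0, 0, 0, 0, 0, 0]}}

```text
time: 24.02
tool_pos: [0.5604, -0.2697, 0.0471]
orientation: [[0.996, 0.091, 0.0], [0.091, -0.996, -0.0], [0.0, 0.0, -1.0]]
force: [-0.1, -0.3, -2.0]
opening: 0.0579
```

Call:
{"api": "jog_arm", "payload": {"slide": [[0, 0, 0], [0, 0, 0], [0, 0, 0], [0, 0, 0], [0, 0, -0.02], [0, 0, -0.05], [0, 0, -0.09], [0, 0, -0.12]], "twist": [0, 0, 0, 0, 0, 0, 0, 0], "hand": 0.78}}

```text
time: 24.68
tool_pos: [0.5606, -0.2698, 0.1699]
orientation: [[0.996, 0.091, 0.002], [0.091, -0.996, -0.001], [0.001, 0.001, -1.0]]
force: [1.6, -0.6, 0.5]
opening: 0.0686
```

```bash
python3 - <<'E'
from h import *
boxes("b5")
go((.470,.135,.13,3.5),(.470,.135,.045,3.5))
E
```

```text
scene [221. 169.] 511 [350.7  -7.1] [74.8 61.3] 89.1 0.0592
scene [292. 174.] 517 [469. 135.] [74.7 61.2] 3.5 0.0591
scene [376. 227.] 260 [722.5 196.1] [46.5 46.6] 86.6 0.0562
scene [282. 270.] 799 [686.1 -60.2] [59.2 75.5] 0.3 0.062
scene [108. 274.] 812 [ 466.6 -385.9] [74.8 58.6] 4.8 0.0618
scene [174. 278.] 824 [ 560.9 -268.9] [75.6 59. ] 4.8 0.0619
scene [133. 305.] 910 [ 567.2 -374.4] [75.  58.7] 5.6 0.0617
side [275. 109.] 306 [ 467.1 -384.5] [74.7 67.6] 8.0 0.0611
side [242. 110.] 301 [ 567.3 -372.2] [70.7 66. ] 5.4 0.0614
side [241. 128.] 353 [ 562.7 -268.8] [71.9 65.6] 3.5 0.0609
side [184. 169.] 487 [686.7 -59.4] [76.4 59.6] 88.7 0.0609
side [320. 186.] 504 [350.2  -5.4] [81.3 58.2] 88.2 0.0577
side [268. 224.] 683 [470.1 134.7] [73.3 63.2] 2.3 0.0576
side [146. 239.] 300 [723.  197.8] [46.3 47.4] 13.9 0.0555
t 24.78 pos [ 0.5619 -0.2707  0.1728] head 5.2 open 0.0689 F [0.91 0.86 0.28] tilt [ 0.008  0.007 -1.   ]
 slide [-0.0549, -0.4127, 0.0395] twist 1.7
 slide [-0.0555, -0.4133, 0.1245] twist 1.7
```

Call:
{"api": "jog_arm", "payload": {"slide": [[-0.005, -0.04, 0], [-0.01, -0.08, 0], [-0.016, -0.12, 0], [-0.021, -0.16, 0], [-0.027, -0.2, 0], [-0.032, -0.24, 0], [-0.037, -0.28, 0], [-0.043, -0.32, 0.01]], "twist": [0, 1, 2, 2, 2, 2, 2, 2], "hand": 1}}

```text
time: 25.45
tool_pos: [0.4882, 0.0467, 0.1579]
orientation: [[0.998, 0.056, 0.003], [0.056, -0.998, -0.0], [0.003, 0.0, -1.0]]
force: [1.0, -0.3, -0.1]
opening: 0.0882
```

```bash
python3 - <<'E'
from h import *
go((.4697,.135,.11,3.3))
E
```

```text
t 25.45 pos [0.4882 0.0467 0.1579] head 3.2 open 0.0882 F [ 1.   -0.28 -0.06] tilt [ 0.003  0.    -1.   ]
 slide [-0.0137, -0.0892, 0.0478] twist -0.1
```

Call:
{"api": "jog_arm", "payload": {"slide": [[-0.006, -0.04, 0], [-0.01, -0.07, 0.01], [-0.013, -0.085, 0.03], [-0.013, -0.087, 0.045], [-0.013, -0.087, 0.048], [-0.013, -0.087, 0.048], [-0.013, -0.087, 0.048], [-0.013, -0.087, 0.048]], "twist": [0, 0, 0, 0, 0, 0, 0, 0]}}

```text
time: 26.12
tool_pos: [0.4711, 0.1306, 0.1098]
orientation: [[0.998, 0.055, 0.001], [0.055, -0.998, 0.0], [0.001, 0.0, -1.0]]
force: [0.4, -0.1, 0.0]
opening: 0.0878
```

```bash
python3 - <<'E'
from h import *
go((.4697,.135,.045,3.3))
E
```

```text
t 26.12 pos [0.4711 0.1306 0.1098] head 3.2 open 0.0878 F [ 0.41 -0.06  0.02] tilt [ 0.001  0.    -1.   ]
 slide [-0.0013, -0.0045, 0.0648] twist -0.1
```

Call:
{"api": "jog_arm", "payload": {"slide": [[-0.001, -0.004, 0.01], [-0.001, -0.004, 0.025], [-0.001, -0.004, 0.04], [-0.001, -0.004, 0.055], [-0.001, -0.004, 0.065], [-0.001, -0.004, 0.065], [-0.001, -0.004, 0.065], [-0.001, -0.004, 0.065]], "twist": [0, 0, 0, 0, 0, 0, 0, 0]}}

```text
time: 26.78
tool_pos: [0.4699, 0.1349, 0.0451]
orientation: [[0.998, 0.056, 0.002], [0.056, -0.998, 0.0], [0.002, 0.0, -1.0]]
force: [-0.4, 0.3, -0.5]
opening: 0.0886
```

Call:
{"api": "jog_arm", "payload": {"slide": [[0, 0, 0], [0, 0, 0], [0, 0, 0], [0, 0, 0], [0, 0, 0], [0, 0, 0], [0, 0, 0], [0, 0, 0]], "twist": [0, 0, 0, 0, 0, 0, 0, 0], "hand": 0.55}}

```text
time: 27.45
tool_pos: [0.4694, 0.1351, 0.0443]
orientation: [[0.998, 0.056, 0.0], [0.056, -0.998, -0.0], [0.0, 0.0, -1.0]]
force: [-0.6, -0.6, 3.1]
opening: 0.0579
```

Call:
{"api": "jog_arm", "payload": {"slide": [[0, 0, -0.01], [0, 0, -0.03], [0, 0, -0.06], [0, 0, -0.09], [0, 0, -0.1], [0, 0, -0.1], [0, 0, -0.1], [0, 0, -0.1]], "twist": [0, 0, 0, 0, 0, 0, 0, 0]}}

```text
time: 28.12
tool_pos: [0.4687, 0.1351, 0.1429]
orientation: [[0.998, 0.056, -0.002], [0.056, -0.998, -0.0], [-0.002, -0.0, -1.0]]
force: [-0.5, 0.9, -0.3]
opening: 0.0576
```

```bash
python3 - <<'E'
from h import *
F=[]
for i in range(4): F.append(read_state()["force"][2]); read_camera("side")
print(np.round(F,2))
go((.6865,.0306,.13,89.4))
E
```

```text
[-0.33 -0.3  -1.5  -0.34]
t 28.32 pos [0.469  0.1351 0.1432] head 3.2 open 0.0575 F [-0.24 -0.06 -0.78] tilt [-0.002 -0.    -1.   ]
 slide [0.2113, 0.1166, 0.0128] twist -86.2
```

Call:
{"api": "jog_arm", "payload": {"slide": [[0.02, 0.011, 0], [0.05, 0.028, 0], [0.08, 0.045, 0], [0.11, 0.062, 0], [0.14, 0.078, 0], [0.17, 0.094, 0], [0.195, 0.107, 0], [0.211, 0.116, 0]], "twist": [-6, -13, -20, -27, -34, -41, -48, -55]}}

```text
time: 28.98
tool_pos: [0.6883, 0.0297, 0.1428]
orientation: [[0.522, 0.853, -0.001], [0.853, -0.522, -0.0], [-0.0, -0.001, -1.0]]
force: [-0.3, -0.6, -1.3]
opening: 0.0576
```

```bash
python3 - <<'E'
from h import *
go((.6865,.0315,.1,89.4))
E
```

```text
t 28.98 pos [0.6883 0.0297 0.1428] head 58.5 open 0.0576 F [-0.26 -0.58 -1.31] tilt [-0.    -0.001 -1.   ]
 slide [0.0006, -0.0025, 0.0428] twist -30.9
```

Call:
{"api": "jog_arm", "payload": {"slide": [[0, 0, 0], [0, 0, 0], [0.001, -0.001, 0], [0.001, -0.001, 0.01], [0.001, -0.001, 0.02], [0.001, -0.001, 0.03], [0.001, -0.001, 0.04], [0.001, -0.001, 0.043]], "twist": [-7, -14, -21, -27, -30, -30, -30, -30]}}

```text
time: 29.65
tool_pos: [0.6854, 0.0326, 0.0986]
orientation: [[0.033, 0.999, -0.003], [0.999, -0.033, 0.0], [0.0, -0.004, -1.0]]
force: [-0.5, -0.5, 0.3]
opening: 0.0576
```

```bash
python3 - <<'E'
from h import *
go((.6865,.0315,.048,89.4))
E
```

```text
t 29.65 pos [0.6854 0.0326 0.0986] head 88.1 open 0.0576 F [-0.53 -0.5   0.27] tilt [ 0.    -0.004 -1.   ]
 slide [-0.0011, 0.0013, 0.0506] twist -1.3
```

Call:
{"api": "jog_arm", "payload": {"slide": [[-0.001, 0.001, 0.01], [-0.001, 0.001, 0.02], [-0.001, 0.001, 0.03], [-0.001, 0.001, 0.04], [-0.001, 0.001, 0.046], [-0.001, 0.001, 0.05], [-0.001, 0.001, 0.05], [-0.001, 0.001, 0.05]], "twist": [-1, -1, -1, -1, -1, -1, -1, -1]}}

```text
time: 30.32
tool_pos: [0.6873, 0.0315, 0.0512]
orientation: [[0.014, 1.0, 0.0], [1.0, -0.014, -0.0], [-0.0, 0.0, -1.0]]
force: [-0.0, 0.2, -1.3]
opening: 0.058
```

Call:
{"api": "jog_arm", "payload": {"slide": [[0, 0, 0.002], [0, 0, 0.002], [0, 0, 0.002], [0, 0, 0.002], [0, 0, -0.02], [0, 0, -0.05], [0, 0, -0.09], [0, 0, -0.12]], "twist": [0, 0, 0, 0, 0, 0, 0, 0], "hand": 0.78}}

```text
time: 30.98
tool_pos: [0.6873, 0.0315, 0.1742]
orientation: [[0.014, 1.0, 0.002], [1.0, -0.014, -0.0], [-0.0, 0.002, -1.0]]
force: [-0.5, -0.1, -0.1]
opening: 0.0687
```

```bash
python3 - <<'E'
from h import *
boxes("b6")
go()
# scoop
for n in("scene","side"):
    im,P,c=snap(n); z=P[...,2]-(.0009 if n=="scene" else 0)
    m=(P[...,0]>.48)&(P[...,0]<.72)&(P[...,1]>.27)&(P[...,1]<.37)&(z>.055)&(z<.135)
    q=P[m]; 
    if len(q)>10:
        for a,b in((.055,.07),(.07,.085),(.085,.1),(.1,.115),(.115,.135)):
            k=q[(q[:,2]>a)&(q[:,2]<b)]
            if len(k): print(n,a,len(k),np.median(k,0).round(4),k.min(0).round(4),k.max(0).round(4))
E
```

```text
scene [222. 169.] 513 [350.2  -6. ] [73.6 61.1] 88.0 0.059
scene [376. 227.] 267 [723.5 196.9] [45.8 48.3] 16.0 0.0559
scene [314. 250.] 733 [687.8  31.1] [60.1 74.9] 0.6 0.0617
scene [282. 270.] 800 [686.  -59.9] [74.5 60.9] 89.7 0.062
scene [108. 274.] 811 [ 466.2 -386. ] [75.7 58.5] 4.6 0.0618
scene [174. 278.] 829 [ 560.7 -269.1] [74.8 58.7] 4.7 0.062
scene [133. 305.] 910 [ 567.3 -374.2] [75.2 58.9] 6.0 0.0617
side [275. 109.] 301 [ 467.4 -387.4] [72.8 65.6] 4.1 0.0612
side [242. 110.] 300 [ 568.4 -374.5] [70.4 68.5] 3.5 0.0616
side [241. 128.] 348 [ 562.6 -266.7] [71.9 66.1] 3.5 0.0608
side [180. 181.] 1057 [687.9 -12.9] [168.7  60. ] 89.1 0.0608
side [320. 187.] 508 [350.1  -8. ] [80.6 58.1] 88.3 0.0576
side [146. 240.] 303 [722.9 197.6] [45.6 47.6] 84.0 0.0554
t 31.08 pos [0.6889 0.0315 0.1776] head 89.2 open 0.0687 F [0.48 0.53 0.07] tilt [-0.001  0.011 -1.   ]
scene 0.055 25 [0.591  0.3037 0.0646] [0.5808 0.2997 0.057 ] [0.6044 0.3196 0.0696]
scene 0.07 35 [0.605  0.3015 0.0776] [0.5922 0.2981 0.0706] [0.6242 0.3173 0.085 ]
scene 0.085 36 [0.6163 0.3008 0.0932] [0.6051 0.2977 0.0851] [0.6327 0.3189 0.1   ]
scene 0.1 43 [0.6335 0.301  0.1091] [0.6177 0.2972 0.1014] [0.649  0.3161 0.1147]
scene 0.115 46 [0.6395 0.3069 0.119 ] [0.6284 0.2965 0.1151] [0.6478 0.3187 0.1262]
side 0.055 125 [0.5883 0.3212 0.0626] [0.5764 0.3023 0.0551] [0.6119 0.3264 0.0699]
side 0.07 126 [0.6001 0.3198 0.0774] [0.59   0.3025 0.0701] [0.6213 0.325  0.085 ]
side 0.085 129 [0.6128 0.318  0.0923] [0.6012 0.3003 0.085 ] [0.6337 0.3233 0.0999]
side 0.1 130 [0.6251 0.3176 0.1076] [0.6152 0.3003 0.1001] [0.6474 0.3233 0.1149]
side 0.115 93 [0.6351 0.3121 0.1195] [0.6248 0.2997 0.115 ] [0.6462 0.3212 0.125 ]
```

View pics/b6_side.png

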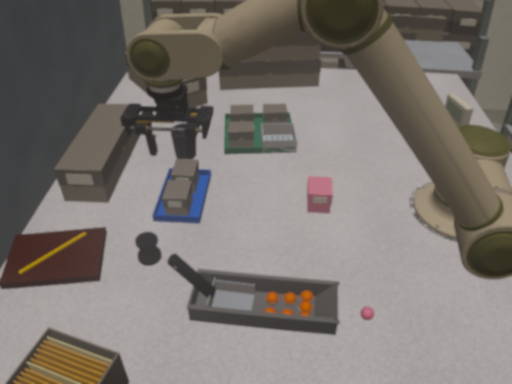

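```bash
python3 - <<'E'
from h import *
go((.6155,.311,.20,-3.9))
p,P,c=snap("scene","s1"); cv2.imwrite("pics/s1z.png",cv2.resize(p[100:200,290:400,::-1],None,fx=6,fy=6,interpolation=cv2.INTER_CUBIC))
E
```

```text
t 31.18 pos [0.6871 0.0316 0.1716] head 89.2 open 0.0688 F [-0.04  0.21 -0.35] tilt [-0.     0.001 -1.   ]
 slide [0.2784, -0.0754, -0.0285] twist 93.1
```

View pics/s1z.png

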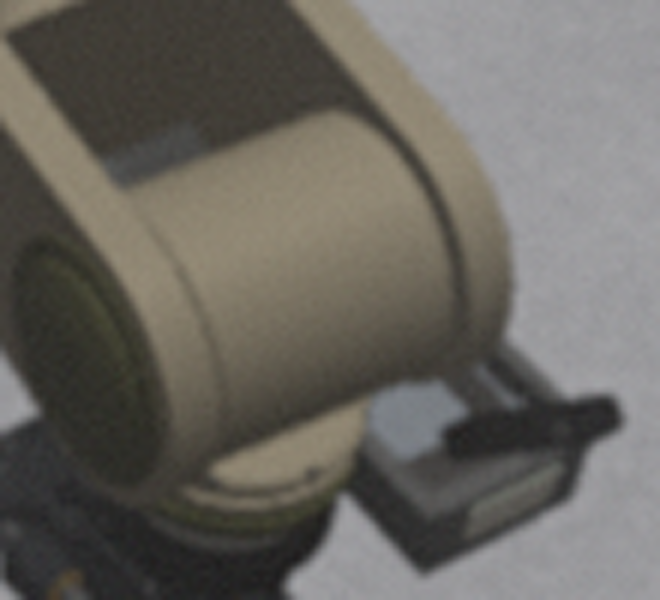

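Call:
{"api": "jog_arm", "payload": {"slide": [[0.02, -0.005, -0.02], [0.05, -0.012, -0.03], [0.08, -0.02, -0.03], [0.115, -0.03, -0.03], [0.15, -0.04, -0.03], [0.185, -0.05, -0.03], [0.215, -0.06, -0.03], [0.245, -0.068, -0.03]], "twist": [6, 13, 20, 27, 34, 41, 48, 55], "hand": 0.7}}

```text
time: 31.9
tool_pos: [0.6211, 0.2791, 0.1991]
orientation: [[0.83, 0.558, -0.004], [0.558, -0.83, -0.001], [-0.003, -0.001, -1.0]]
force: [0.3, -0.3, 0.6]
opening: 0.0616
```

```bash
python3 - <<'E'
from h import *
go((.6155,.311,.18,-3.9))
E
```

```text
t 31.9 pos [0.6211 0.2791 0.1991] head 33.9 open 0.0616 F [ 0.25 -0.35  0.56] tilt [-0.003 -0.001 -1.   ]
 slide [0.0132, -0.0296, 0.0191] twist 37.8
```

Call:
{"api": "jog_arm", "payload": {"slide": [[0.007, -0.015, 0], [0.012, -0.026, 0], [0.013, -0.029, 0], [0.013, -0.029, 0.01], [0.013, -0.029, 0.019], [0.013, -0.029, 0.019], [0.013, -0.029, 0.019], [0.013, -0.029, 0.019]], "twist": [7, 14, 21, 28, 35, 38, 38, 38]}}

```text
time: 32.57
tool_pos: [0.6167, 0.3086, 0.1808]
orientation: [[0.998, -0.064, -0.002], [-0.064, -0.998, -0.001], [-0.002, 0.001, -1.0]]
force: [1.2, -1.0, 0.2]
opening: 0.0619
```

```bash
python3 - <<'E'
from h import *
p,P,c=snap("wrist","w1")
go((.6155,.311,.09,-3.9))
E
```

```text
t 32.62 pos [0.6168 0.3086 0.1813] head -3.7 open 0.0616 F [1.3  0.35 0.71] tilt [-0.001  0.    -1.   ]
 slide [-0.0013, -0.0023, 0.0913] twist 0.2
```

View pics/w1.png

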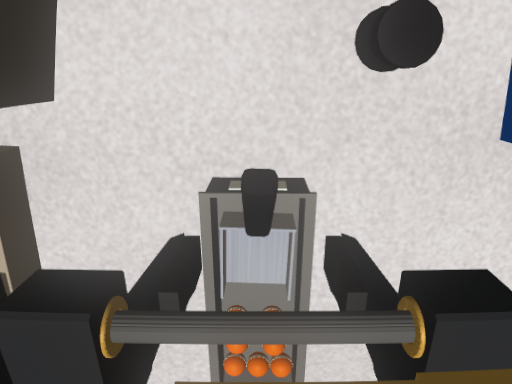

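Call:
{"api": "jog_arm", "payload": {"slide": [[-0.001, -0.002, 0.02], [-0.001, -0.002, 0.04], [-0.001, -0.002, 0.06], [-0.001, -0.002, 0.075], [-0.001, -0.002, 0.085], [-0.001, -0.002, 0.091], [-0.001, -0.002, 0.091], [-0.001, -0.002, 0.091]], "twist": [0, 0, 0, 0, 0, 0, 0, 0]}}

```text
time: 33.28
tool_pos: [0.6163, 0.3109, 0.0917]
orientation: [[0.998, -0.065, 0.001], [-0.065, -0.998, 0.0], [0.001, -0.0, -1.0]]
force: [0.1, -0.1, 0.1]
opening: 0.0618
```

```bash
python3 - <<'E'
from h import *
p,P,c=snap("side","s2"); cv2.imwrite("pics/s2z.png",cv2.resize(p[220:350,130:360,::-1],None,fx=3.4,fy=3.4,interpolation=cv2.INTER_CUBIC))
go((.6155,.311,.09,-3.9))
E
```

```text
t 33.33 pos [0.6165 0.3109 0.0922] head -3.8 open 0.0619 F [ 0.21 -0.65  0.58] tilt [ 0.002 -0.001 -1.   ]
 slide [-0.001, -0.0, 0.0022] twist 0.1
```

View pics/s2z.png

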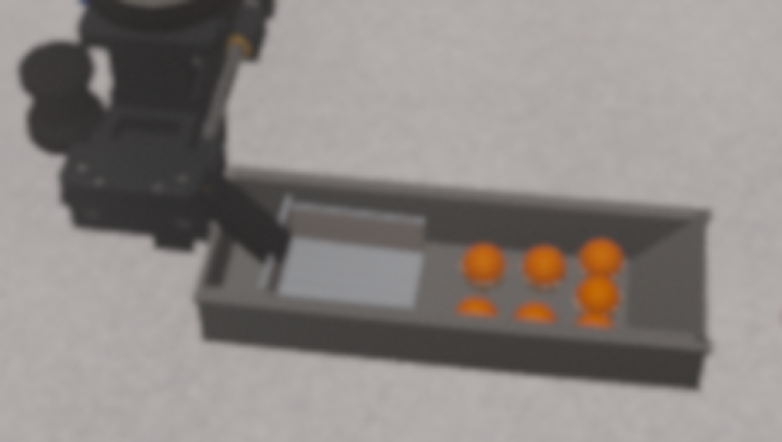

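Call:
{"api": "jog_arm", "payload": {"slide": [[0, 0, 0.001], [0, 0, 0.001], [0, 0, 0.001], [0, 0, 0.001], [0, 0, 0.001], [0, 0, 0.001], [0, 0, 0.001], [0, 0, 0.001]], "twist": [0, 0, 0, 0, 0, 0, 0, 0], "hand": 0.15, "force": 60}}

```text
time: 34.0
tool_pos: [0.616, 0.3108, 0.0903]
orientation: [[0.998, -0.066, 0.0], [-0.066, -0.998, 0.0], [0.0, -0.0, -1.0]]
force: [0.0, -0.1, 1.4]
opening: 0.0218
```

```bash
python3 - <<'E'
from h import *
go()
for nm in("wrist","side"):
  im,P,c=snap(nm,"s3"+nm); hsv=cv2.cvtColor(im,cv2.COLOR_RGB2HSV)
  H,S,V=cv2.split(hsv); m=((H<15)&(S>180)&(V>120)).astype(np.uint8)
  K=np.array(c["camera_matrix"]);T=np.array(c["world_from_camera"])
  n,l,st,ce=cv2.connectedComponentsWithStats(m)
  for i in range(1,n):
    if st[i,4]<15: continue
    u=cv2.undistortPoints(np.float64(ce[i]).reshape(1,1,2),K,np.array(c["D"])).ravel()
    r=T[:3,:3]@[u[0],u[1],1]; k=(.017-T[2,3])/r[2]; X=T[:3,3]+k*r
    print(nm,ce[i].round(),st[i],X.round(4))
E
```

```text
t 34.0 pos [0.616  0.3108 0.0903] head -3.8 open 0.0218 F [ 0.   -0.14  1.37] tilt [ 0. -0. -1.]
side [306. 302.] [300 291  12  24 148] [0.3901 0.3144 0.017 ]
side [272. 297.] [267 292  10  10  70] [0.456 0.305 0.017]
side [290. 298.] [285 293  10  10  65] [0.4213 0.3051 0.017 ]
side [270. 310.] [266 308   9   4  23] [0.4578 0.3361 0.017 ]
side [287. 311.] [283 310   9   4  22] [0.4257 0.3387 0.017 ]
```

View pics/s3wrist.png

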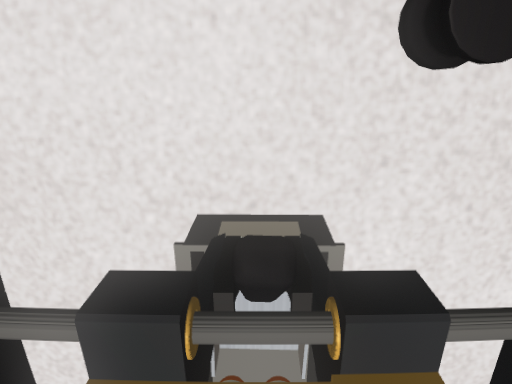

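Call:
{"api": "jog_arm", "payload": {"slide": [[-0.004, 0, 0], [-0.012, 0, 0], [-0.022, 0, 0], [-0.032, 0, 0], [-0.042, 0, 0], [-0.052, 0, 0], [-0.062, 0, 0], [-0.07, 0, 0]], "twist": [0, 0, 0, 0, 0, 0, 0, 0]}}

```text
time: 34.77
tool_pos: [0.5451, 0.3155, 0.0903]
orientation: [[0.998, -0.066, 0.0], [-0.066, -0.998, 0.0], [0.0, -0.0, -1.0]]
force: [2.1, -0.9, 0.0]
opening: 0.0215
```

```bash
python3 - <<'E'
from h import *
p,P,c=snap("side"); cv2.imwrite("pics/s4z.png",cv2.resize(p[220:350,130:360,::-1],None,fx=3.4,fy=3.4,interpolation=cv2.INTER_CUBIC))
go()
E
```

```text
t 34.82 pos [0.5439 0.3157 0.0903] head -3.7 open 0.0214 F [-0.67  1.04  0.45] tilt [-0.001  0.    -1.   ]
```

View pics/s4z.png

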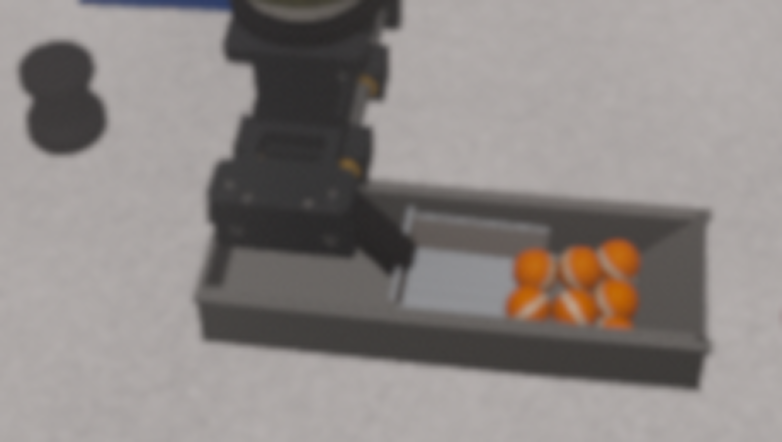

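Call:
{"api": "jog_arm", "payload": {"slide": [[-0.004, 0, 0], [-0.01, 0, 0], [-0.016, 0, 0], [-0.022, 0, 0], [-0.028, 0, 0], [-0.034, 0, 0], [-0.04, 0, 0], [-0.04, 0, 0]], "twist": [0, 0, 0, 0, 0, 0, 0, 0]}}

```text
time: 35.48
tool_pos: [0.5114, 0.3186, 0.0936]
orientation: [[0.998, -0.065, 0.017], [-0.065, -0.998, 0.003], [0.017, -0.004, -1.0]]
force: [20.6, -1.6, 7.8]
opening: 0.0213
```

```bash
python3 - <<'E'
from h import *
p,P,c=snap("side"); cv2.imwrite("pics/s5z.png",cv2.resize(p[220:350,130:360,::-1],None,fx=3.4,fy=3.4,interpolation=cv2.INTER_CUBIC))
go()
E
```

```text
t 35.53 pos [0.5115 0.3185 0.0935] head -3.7 open 0.0211 F [20.4 -0.5  7. ] tilt [ 0.016 -0.004 -1.   ]
```

View pics/s5z.png

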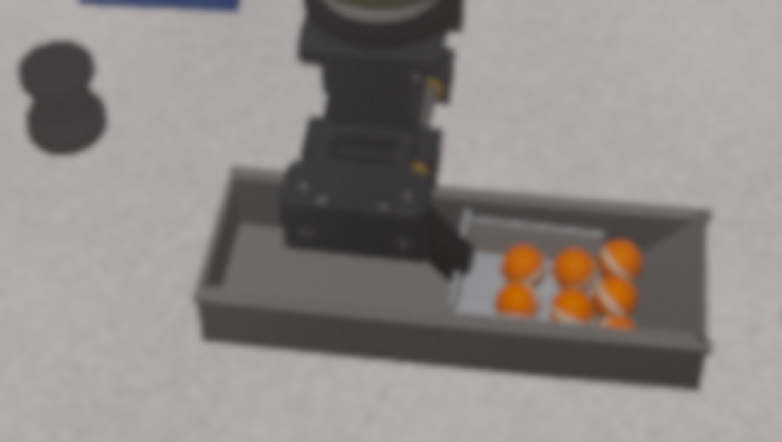

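Call:
{"api": "jog_arm", "payload": {"slide": [[0.002, 0, 0.001], [0.004, 0, 0.001], [0.006, 0, 0.001], [0.008, 0, 0.001], [0.011, 0, 0.001], [0.014, 0, 0.001], [0.016, 0, 0.001], [0.016, 0, 0.001]], "twist": [0, 0, 0, 0, 0, 0, 0, 0]}}

```text
time: 36.2
tool_pos: [0.5209, 0.317, 0.0889]
orientation: [[0.998, -0.066, -0.004], [-0.066, -0.998, -0.0], [-0.004, 0.001, -1.0]]
force: [-4.1, -0.2, 7.3]
opening: 0.0213
```

```bash
python3 - <<'E'
from h import *
p,P,c=snap("side"); cv2.imwrite("pics/s6z.png",cv2.resize(p[220:350,130:360,::-1],None,fx=3.4,fy=3.4,interpolation=cv2.INTER_CUBIC))
go()
E
```

```text
t 36.25 pos [0.5209 0.317  0.089 ] head -3.8 open 0.0218 F [-3.83  0.23  6.79] tilt [-0.004  0.001 -1.   ]
```

View pics/s6z.png

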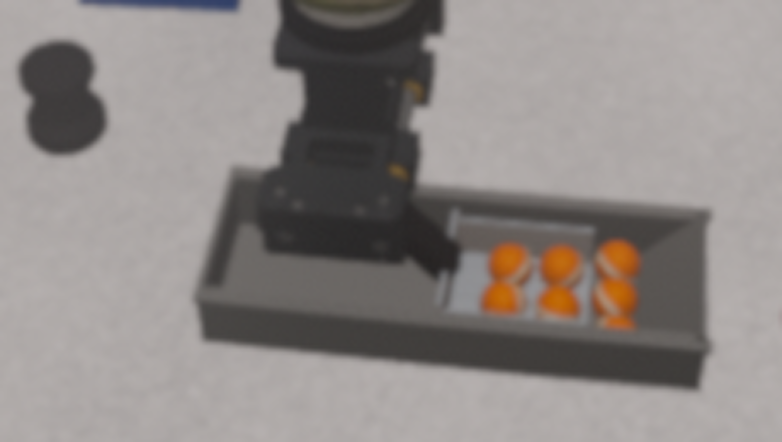

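Call:
{"api": "jog_arm", "payload": {"slide": [[0, 0, -0.001], [0, 0, -0.003], [0, 0, -0.007], [0, 0, -0.012], [0, 0, -0.018], [0, 0, -0.024], [0, 0, -0.028], [0, 0, -0.03]], "twist": [0, 0, 0, 0, 0, 0, 0, 0]}}

```text
time: 36.92
tool_pos: [0.5225, 0.3171, 0.1201]
orientation: [[0.998, -0.066, 0.001], [-0.066, -0.998, 0.0], [0.001, -0.001, -1.0]]
force: [-0.3, 0.4, -2.6]
opening: 0.0216
```

```bash
python3 - <<'E'
from h import *
p,P,c=snap("side"); cv2.imwrite("pics/s7z.png",cv2.resize(p[220:350,130:360,::-1],None,fx=3.4,fy=3.4,interpolation=cv2.INTER_CUBIC))
go()
E
```

```text
t 36.97 pos [0.5225 0.3171 0.1201] head -3.8 open 0.0214 F [ 0.63  0.74 -2.04] tilt [ 0.001 -0.001 -1.   ]
```

View pics/s7z.png

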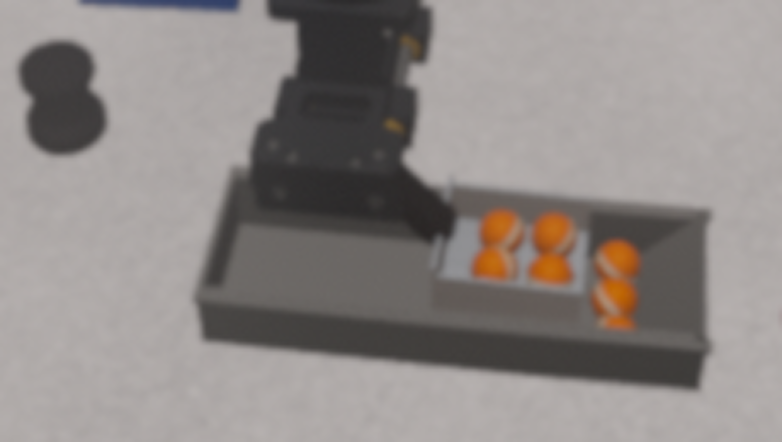

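```bash
python3 - <<'E'
from h import *
go((.5355,-.270,.18,5.3))
E
```

```text
t 36.97 pos [0.5225 0.3171 0.1201] head -3.8 open 0.0214 F [ 0.63  0.74 -2.04] tilt [ 0.001 -0.001 -1.   ]
 slide [0.0517, 0.5849, -0.0601] twist -9.1
```

Call:
{"api": "jog_arm", "payload": {"slide": [[0, 0, -0.002], [0, 0, -0.007], [0, 0, -0.015], [0, 0, -0.025], [0, 0, -0.035], [0, 0, -0.045], [0, 0, -0.053], [0, 0, -0.057]], "twist": [0, 0, 0, 0, 0, 0, 0, 0]}}

```text
time: 37.63
tool_pos: [0.5226, 0.3171, 0.1779]
orientation: [[0.998, -0.066, 0.002], [-0.066, -0.998, 0.001], [0.002, -0.001, -1.0]]
force: [-0.5, -0.5, -1.2]
opening: 0.0213
```

Call:
{"api": "jog_arm", "payload": {"slide": [[0, 0.001, 0], [0, 0.004, 0], [0.001, 0.009, 0], [0.002, 0.016, 0], [0.002, 0.025, 0], [0.003, 0.036, 0], [0.004, 0.049, 0], [0.006, 0.064, 0]], "twist": [0, 0, 0, 0, 0, 0, 0, 0]}}

```text
time: 38.3
tool_pos: [0.5238, 0.2514, 0.1761]
orientation: [[0.998, -0.066, -0.0], [-0.066, -0.998, -0.0], [-0.0, 0.0, -1.0]]
force: [0.0, 1.1, -2.1]
opening: 0.0209
```

Call:
{"api": "jog_arm", "payload": {"slide": [[0.001, 0.017, 0], [0.003, 0.034, 0], [0.005, 0.051, 0], [0.007, 0.068, 0], [0.008, 0.085, 0], [0.01, 0.102, 0], [0.012, 0.119, 0], [0.013, 0.136, 0]], "twist": [0, -0.5, -1, -2, -3, -4, -5, -6]}}

```text
time: 38.97
tool_pos: [0.5278, 0.1143, 0.1762]
orientation: [[0.999, 0.039, 0.0], [0.039, -0.999, -0.0], [0.0, 0.0, -1.0]]
force: [0.7, 0.2, -1.8]
opening: 0.021
```

```bash
python3 - <<'E'
from h import *
go((.5355,-.270,.175,5.3))
E
```

```text
t 38.97 pos [0.5278 0.1143 0.1762] head 2.2 open 0.021 F [ 0.75  0.24 -1.84] tilt [ 0.  0. -1.]
 slide [-0.0073, 0.3843, 0.0012] twist -3.1
```

Call:
{"api": "jog_arm", "payload": {"slide": [[0, 0.017, 0], [-0.001, 0.034, 0], [-0.001, 0.051, 0], [-0.002, 0.068, 0], [-0.002, 0.085, 0], [-0.002, 0.102, 0], [-0.003, 0.119, 0], [-0.003, 0.136, 0]], "twist": [-0.5, -1, -1.5, -2, -2.5, -3, -3, -3]}}

```text
time: 39.63
tool_pos: [0.5296, -0.0216, 0.1762]
orientation: [[0.996, 0.09, -0.0], [0.09, -0.996, -0.0], [-0.0, 0.0, -1.0]]
force: [-0.5, -0.4, -1.9]
opening: 0.0209
```

Call:
{"api": "jog_arm", "payload": {"slide": [[0.001, 0.017, 0], [0.001, 0.034, 0], [0.002, 0.051, 0], [0.002, 0.067, 0], [0.003, 0.082, 0], [0.004, 0.096, 0], [0.004, 0.109, 0], [0.005, 0.121, 0]], "twist": [0, 0, 0, 0, 0, 0, 0, 0]}}

```text
time: 40.3
tool_pos: [0.5462, -0.1413, 0.1761]
orientation: [[0.996, 0.091, -0.0], [0.091, -0.996, -0.0], [-0.0, 0.0, -1.0]]
force: [0.2, -0.2, -2.4]
opening: 0.0213
```

```bash
python3 - <<'E'
from h import *
go((.5355,-.270,.175,5.3))
E
```

```text
t 40.3 pos [ 0.5462 -0.1413  0.1761] head 5.2 open 0.0213 F [ 0.22 -0.21 -2.35] tilt [-0.  0. -1.]
 slide [-0.0223, 0.1272, 0.0012] twist -0.1
```

Call:
{"api": "jog_arm", "payload": {"slide": [[-0.002, 0.013, 0], [-0.004, 0.026, 0], [-0.007, 0.039, 0], [-0.009, 0.052, 0], [-0.012, 0.065, 0], [-0.014, 0.077, 0], [-0.016, 0.088, 0], [-0.017, 0.098, 0]], "twist": [0, 0, 0, 0, 0, 0, 0, 0]}}

```text
time: 40.97
tool_pos: [0.5381, -0.2403, 0.1761]
orientation: [[0.996, 0.091, -0.0], [0.091, -0.996, 0.0], [-0.0, -0.0, -1.0]]
force: [-0.1, -0.2, -1.7]
opening: 0.0214
```

Call:
{"api": "jog_arm", "payload": {"slide": [[-0.001, 0.008, 0], [-0.002, 0.015, 0], [-0.003, 0.02, 0], [-0.004, 0.024, 0], [-0.005, 0.027, 0], [-0.005, 0.028, 0], [-0.005, 0.028, 0], [-0.005, 0.028, 0]], "twist": [0, 0, 0, 0, 0, 0, 0, 0]}}

```text
time: 41.63
tool_pos: [0.5359, -0.2671, 0.1762]
orientation: [[0.996, 0.091, -0.0], [0.091, -0.996, 0.0], [-0.0, -0.0, -1.0]]
force: [0.4, 0.1, -1.5]
opening: 0.0212
```

```bash
python3 - <<'E'
from h import *
p,P,c=snap("scene"); cv2.imwrite("pics/s8z.png",cv2.resize(p[160:330,50:270,::-1],None,fx=3.5,fy=3.5,interpolation=cv2.INTER_CUBIC))
m=(P[...,2]>.08)&(P[...,2]<.14)&(P[...,0]>.38)&(P[...,0]<.6)&(P[...,1]>-.36)&(P[...,1]<-.19)
go((.5355,-.270,.175,5.3),(.5355,-.270,.110,5.3))
E
```

```text
t 41.68 pos [ 0.5359 -0.2671  0.1762] head 5.2 open 0.0217 F [ 0.74  0.01 -1.69] tilt [ 0. -0. -1.]
 slide [-0.0007, 0.0029, 0.0012] twist -0.1
 slide [-0.0007, 0.0029, 0.0662] twist -0.1
```

View pics/s8z.png

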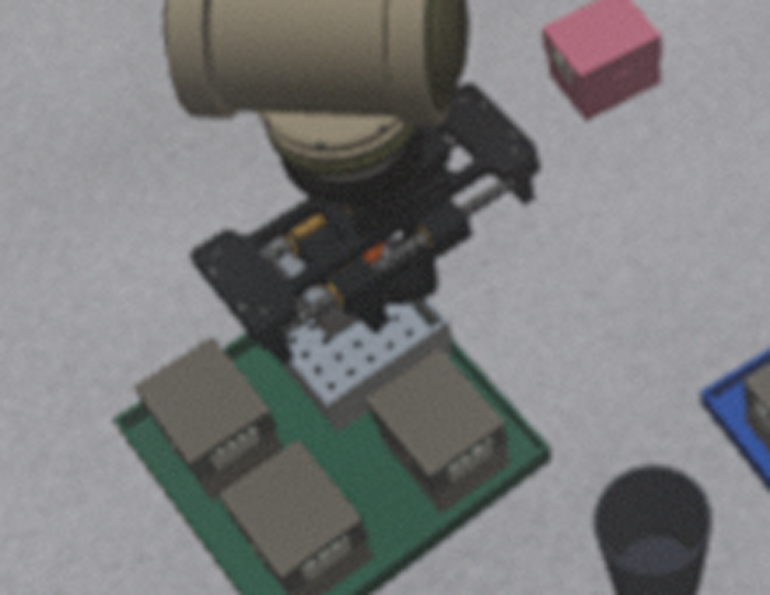

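Call:
{"api": "jog_arm", "payload": {"slide": [[0, 0.001, 0.002], [-0.001, 0.002, 0.008], [-0.001, 0.003, 0.018], [-0.001, 0.003, 0.029], [-0.001, 0.003, 0.04], [-0.001, 0.003, 0.05], [-0.001, 0.003, 0.058], [-0.001, 0.003, 0.062]], "twist": [0, 0, 0, 0, 0, 0, 0, 0]}}

```text
time: 42.35
tool_pos: [0.5348, -0.2702, 0.1125]
orientation: [[0.996, 0.091, -0.002], [0.091, -0.996, 0.001], [-0.002, -0.001, -1.0]]
force: [-0.3, 0.4, -0.8]
opening: 0.0216
```

```bash
python3 - <<'E'
from h import *
p,P,c=snap("side"); cv2.imwrite("pics/s9z.png",cv2.resize(p[50:190,200:340,::-1],None,fx=4.2,fy=4.2,interpolation=cv2.INTER_CUBIC))
go((.5355,-.270,.110,5.3))
E
```

```text
t 42.4 pos [ 0.5347 -0.2702  0.1124] head 5.2 open 0.0208 F [ 0.03  0.14 -2.79] tilt [-0.002 -0.002 -1.   ]
 slide [0.0008, -0.0001, 0.0024] twist -0.1
```

View pics/s9z.png

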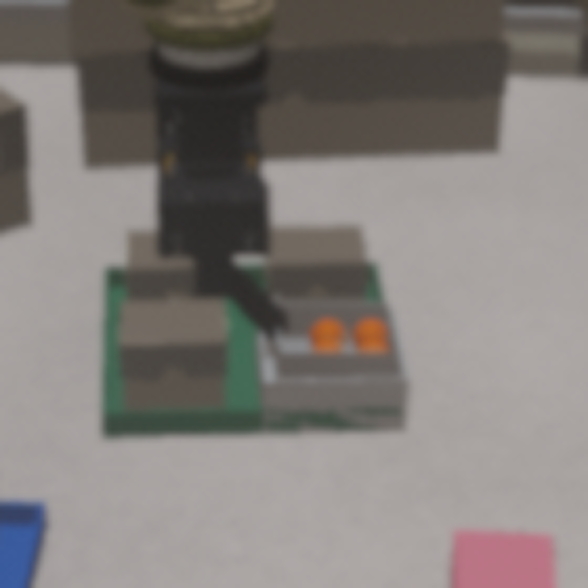

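Call:
{"api": "jog_arm", "payload": {"slide": [[0, 0, 0], [0, 0, 0], [0, 0, 0], [0, 0, 0], [0, 0, 0], [0, 0, 0], [0, 0, 0], [0, 0, 0]], "twist": [0, 0, 0, 0, 0, 0, 0, 0], "force": 15}}

```text
time: 43.07
tool_pos: [0.5351, -0.2704, 0.1142]
orientation: [[0.996, 0.091, 0.0], [0.091, -0.996, -0.0], [0.0, 0.0, -1.0]]
force: [0.1, -0.1, -1.8]
opening: 0.0219
```

```bash
cat >> h.py <<'E'
def zside(nm,a=(50,190,200,340),f=4.2,cam="side"):
    p,P,c=snap(cam); cv2.imwrite(f"pics/{nm}.png",cv2.resize(p[a[0]:a[1],a[2]:a[3],::-1],None,fx=f,fy=f,interpolation=cv2.INTER_CUBIC))
E
python3 - <<'E'
from h import *
zside("t1");go()
E
```

```text
t 43.12 pos [ 0.5351 -0.2705  0.1142] head 5.2 open 0.0218 F [ 0.04  0.45 -2.4 ] tilt [ 0.  0. -1.]
```

View pics/t1.png

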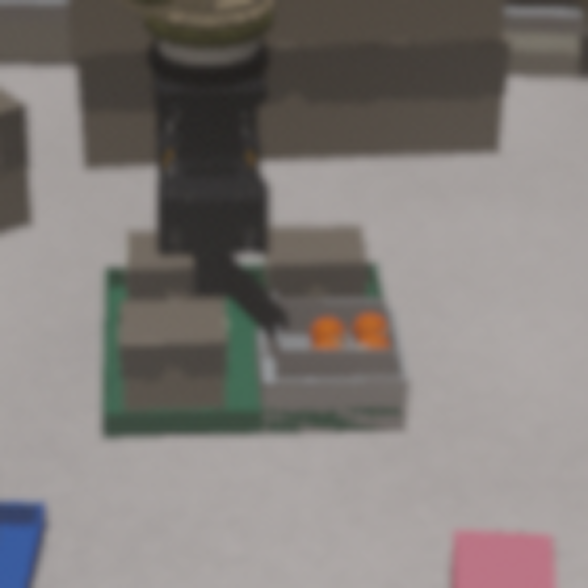

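Call:
{"api": "jog_arm", "payload": {"slide": [[0, 0, 0], [0, 0, 0], [0, 0, 0], [0, 0, 0], [0, 0, 0], [0, 0, 0], [0, 0, 0], [0, 0, 0]], "twist": [0, 0, 0, 0, 0, 0, 0, 0], "force": 7}}

```text
time: 43.78
tool_pos: [0.5351, -0.2704, 0.1141]
orientation: [[0.996, 0.091, -0.0], [0.091, -0.996, 0.0], [-0.0, -0.0, -1.0]]
force: [0.7, -0.4, -1.6]
opening: 0.022
```

```bash
python3 - <<'E'
from h import *
zside("t2");go()
E
```

```text
t 43.83 pos [ 0.5351 -0.2704  0.1141] head 5.2 open 0.0218 F [-0.43  0.09 -2.  ] tilt [-0. -0. -1.]
```

View pics/t2.png

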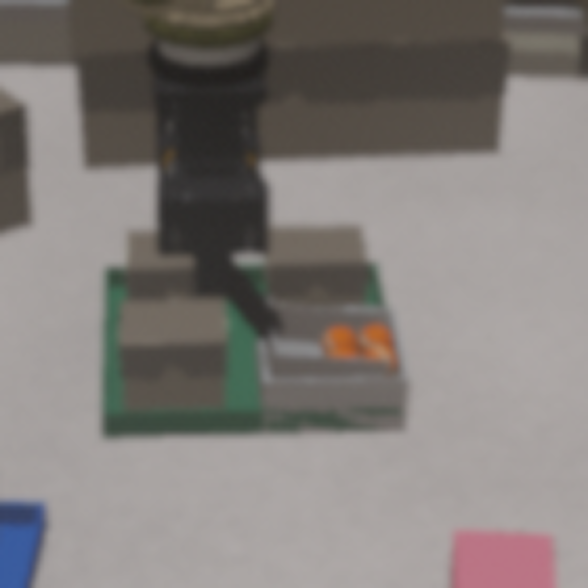

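Call:
{"api": "jog_arm", "payload": {"slide": [[-0.002, 0, -0.002], [-0.005, 0, -0.005], [-0.008, 0, -0.008], [-0.011, 0, -0.011], [-0.015, 0, -0.014], [-0.019, 0, -0.017], [-0.022, 0, -0.02], [-0.023, 0, -0.021]], "twist": [0, 0, 0, 0, 0, 0, 0, 0], "force": 6}}

```text
time: 44.5
tool_pos: [0.5118, -0.2727, 0.1358]
orientation: [[0.996, 0.091, 0.0], [0.091, -0.996, -0.0], [0.0, 0.0, -1.0]]
force: [0.4, 0.4, -1.6]
opening: 0.0216
```

```bash
python3 - <<'E'
from h import *
zside("t3");go()
E
```

```text
t 44.55 pos [ 0.5119 -0.2727  0.1357] head 5.2 open 0.0221 F [ 0.61  0.34 -0.47] tilt [ 0.  0. -1.]
```

View pics/t3.png

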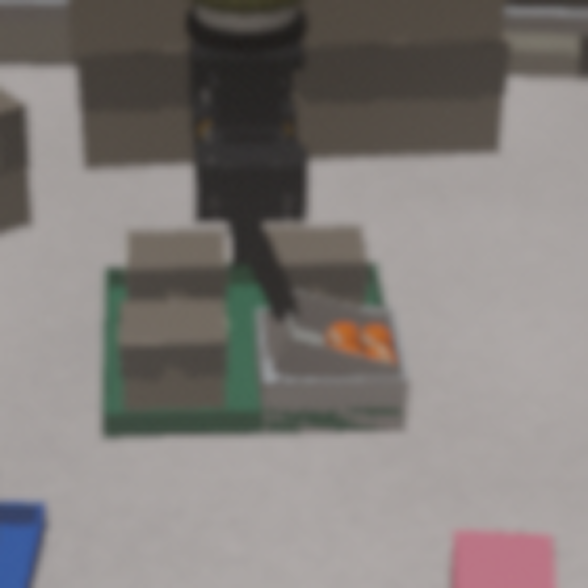

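Tilting works as planned, with the balls kept inside the pan. Continuing.

Call:
{"api": "jog_arm", "payload": {"slide": [[-0.003, 0, -0.002], [-0.007, 0, -0.005], [-0.012, 0, -0.008], [-0.017, 0, -0.011], [-0.022, 0, -0.014], [-0.027, 0, -0.017], [-0.032, 0, -0.019], [-0.034, 0, -0.02]], "twist": [0, 0, 0, 0, 0, 0, 0, 0]}}

```text
time: 45.22
tool_pos: [0.4777, -0.2758, 0.1556]
orientation: [[0.996, 0.091, 0.0], [0.091, -0.996, -0.0], [0.0, 0.0, -1.0]]
force: [1.3, 0.4, -1.9]
opening: 0.0216
```

```bash
python3 - <<'E'
from h import *
zside("t4");go()
E
```

```text
t 45.27 pos [ 0.4777 -0.2758  0.1556] head 5.2 open 0.0219 F [ 1.15 -0.33 -1.14] tilt [ 0.  0. -1.]
```

View pics/t4.png

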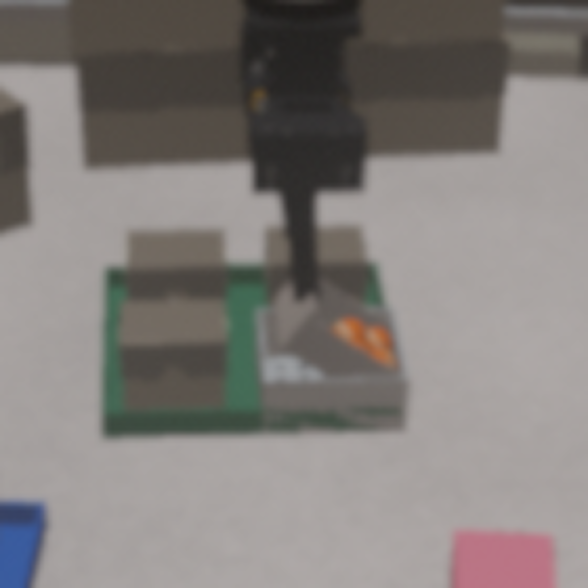

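Call:
{"api": "jog_arm", "payload": {"slide": [[0.002, 0, -0.002], [0.005, 0, -0.004], [0.008, 0, -0.006], [0.011, 0, -0.008], [0.014, 0, -0.01], [0.017, 0, -0.012], [0.019, 0, -0.014], [0.02, 0, -0.015]], "twist": [0, 0, 0, 0, 0, 0, 0, 0]}}

```text
time: 45.93
tool_pos: [0.4987, -0.2738, 0.1704]
orientation: [[0.996, 0.091, 0.0], [0.091, -0.996, -0.0], [0.0, 0.0, -1.0]]
force: [0.8, 0.4, -1.7]
opening: 0.0219
```

```bash
python3 - <<'E'
from h import *
zside("t5");go()
E
```

```text
t 45.98 pos [ 0.4987 -0.2738  0.1705] head 5.2 open 0.0222 F [ 1.01  0.87 -1.9 ] tilt [ 0.  0. -1.]
```

View pics/t5.png

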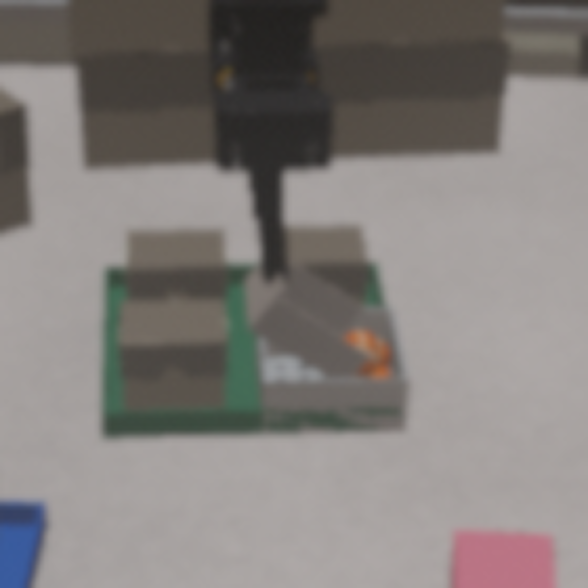

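Call:
{"api": "jog_arm", "payload": {"slide": [[0.001, 0, -0.003], [0.002, 0, -0.006], [0.003, 0, -0.009], [0.004, 0, -0.013], [0.005, 0, -0.017], [0.005, 0, -0.021], [0.005, 0, -0.024], [0.005, 0, -0.025]], "twist": [0, 0, 0, 0, 0, 0, 0, 0]}}

```text
time: 46.65
tool_pos: [0.5034, -0.2735, 0.1958]
orientation: [[0.996, 0.091, 0.001], [0.091, -0.996, -0.001], [0.001, 0.001, -1.0]]
force: [0.2, -0.4, -2.1]
opening: 0.0218
```

```bash
python3 - <<'E'
from h import *
zside("t6");go()
E
```

```text
t 46.7 pos [ 0.5033 -0.2734  0.1957] head 5.2 open 0.022 F [ 1.46  1.12 -0.37] tilt [ 0.001  0.001 -1.   ]
```

View pics/t6.png

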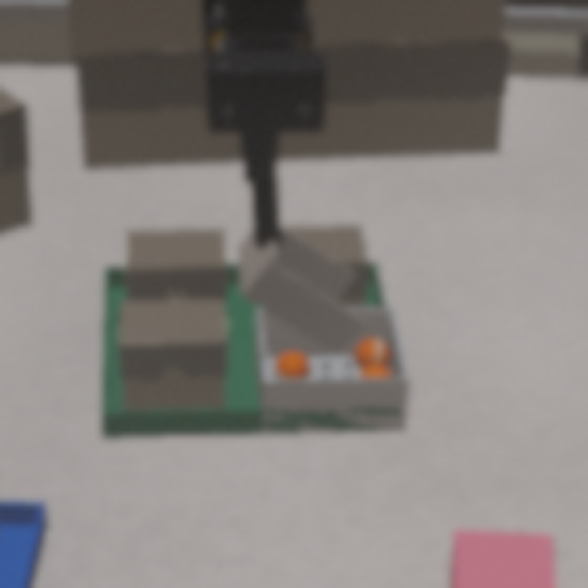

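Call:
{"api": "jog_arm", "payload": {"slide": [[0, 0, 0], [0, 0, -0.005], [0, 0, -0.012], [0, 0, -0.022], [0, 0, -0.034], [0, 0, -0.046], [0, 0, -0.056], [0, 0, -0.06]], "twist": [0, 0, 0, 0, 0, 0, 0, 0], "force": 15}}

```text
time: 47.37
tool_pos: [0.5036, -0.2736, 0.2573]
orientation: [[0.996, 0.091, 0.002], [0.091, -0.996, -0.002], [0.002, 0.002, -1.0]]
force: [-0.3, 0.3, -1.7]
opening: 0.0219
```

```bash
python3 - <<'E'
from h import *
zside("t7",a=(30,190,190,350),f=3.6);zside("t7s",a=(150,330,60,260),f=3.2,cam="scene");go((.5225,.3171,.25,-3.8))
E
```

```text
t 47.47 pos [ 0.5034 -0.2735  0.2561] head 5.2 open 0.0219 F [-0.15  0.76 -1.26] tilt [ 0.001  0.001 -1.   ]
 slide [0.0728, -0.5864, 0.0054] twist 9.0
```

View pics/t7.png

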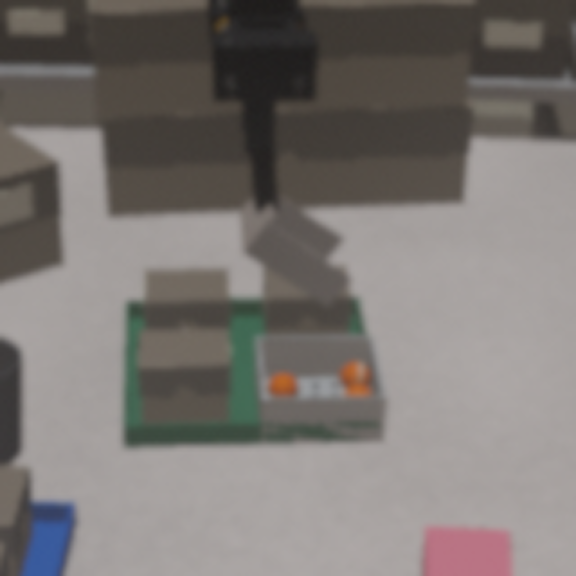

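View pics/t7s.png

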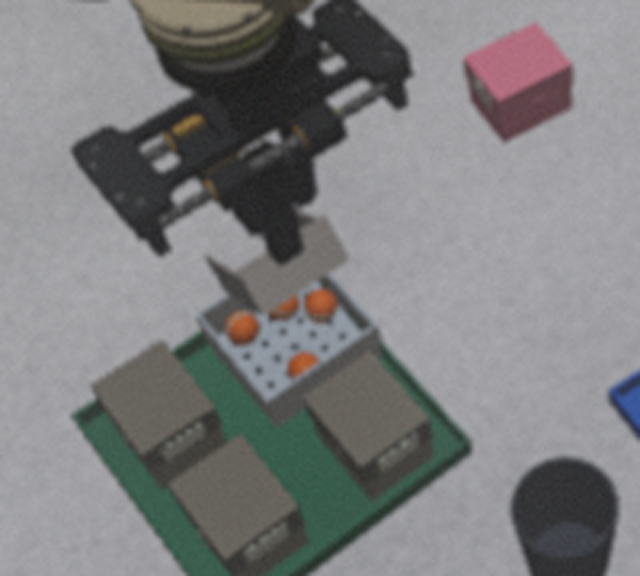

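Call:
{"api": "jog_arm", "payload": {"slide": [[0.001, -0.01, 0], [0.003, -0.03, 0], [0.007, -0.06, 0], [0.011, -0.095, 0], [0.016, -0.13, 0], [0.02, -0.165, 0], [0.024, -0.2, 0], [0.028, -0.235, 0]], "twist": [0, 0, 1, 2, 3, 4, 5, 6], "force": 25}}

```text
time: 48.13
tool_pos: [0.5089, -0.0344, 0.2545]
orientation: [[1.0, -0.014, -0.001], [-0.014, -1.0, 0.001], [-0.001, -0.001, -1.0]]
force: [0.6, 1.2, -0.6]
opening: 0.0217
```

Call:
{"api": "jog_arm", "payload": {"slide": [[0.002, -0.035, 0], [0.004, -0.07, 0], [0.006, -0.105, 0], [0.008, -0.14, 0], [0.01, -0.175, 0], [0.012, -0.21, 0], [0.014, -0.24, 0], [0.016, -0.265, 0]], "twist": [0, 1, 2, 3, 3, 3, 3, 3]}}

```text
time: 48.8
tool_pos: [0.5282, 0.2307, 0.2543]
orientation: [[0.998, -0.064, -0.002], [-0.064, -0.998, 0.0], [-0.002, 0.0, -1.0]]
force: [0.0, 0.1, -1.1]
opening: 0.022
```

```bash
python3 - <<'E'
from h import *
go((.515,.3176,.25,-3.8))
E
```

```text
t 48.8 pos [0.5282 0.2307 0.2543] head -3.7 open 0.022 F [ 0.04  0.06 -1.14] tilt [-0.002  0.    -1.   ]
 slide [-0.0188, -0.0858, 0.0044] twist 0.1
```

Call:
{"api": "jog_arm", "payload": {"slide": [[-0.005, -0.02, 0], [-0.01, -0.04, 0], [-0.014, -0.058, 0], [-0.017, -0.072, 0], [-0.019, -0.081, 0], [-0.019, -0.085, 0], [-0.019, -0.086, 0], [-0.019, -0.086, 0]], "twist": [0, 0, 0, 0, 0, 0, 0, 0]}}

```text
time: 49.47
tool_pos: [0.5162, 0.3147, 0.255]
orientation: [[0.998, -0.066, -0.0], [-0.066, -0.998, -0.0], [-0.0, 0.0, -1.0]]
force: [-0.4, -0.4, -2.4]
opening: 0.0218
```

```bash
python3 - <<'E'
from h import *
go((.515,.3176,.165,-3.9));zside("u1",a=(170,350,130,360),f=3.3)
E
```

```text
t 49.47 pos [0.5162 0.3147 0.255 ] head -3.8 open 0.0218 F [-0.41 -0.43 -2.41] tilt [-0.  0. -1.]
 slide [-0.0014, -0.0029, 0.09] twist 0.1
```

View pics/u1.png

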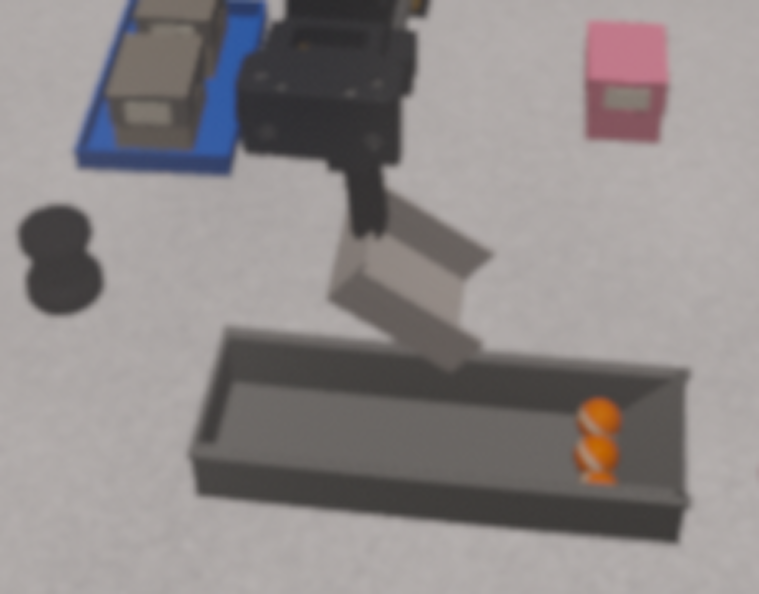

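Call:
{"api": "jog_arm", "payload": {"slide": [[0.005, -0.002, 0.01], [0.012, -0.002, 0.025], [0.02, -0.002, 0.045], [0.024, -0.003, 0.065], [0.024, -0.003, 0.08], [0.024, -0.003, 0.092], [0.024, -0.003, 0.097], [0.024, -0.003, 0.097]], "twist": [0, 0, 0, 0, 0, 0, 0, 0]}}

```text
time: 50.18
tool_pos: [0.5401, 0.3158, 0.1565]
orientation: [[0.998, -0.067, -0.003], [-0.067, -0.998, -0.001], [-0.003, 0.001, -1.0]]
force: [0.1, -0.7, -2.5]
opening: 0.0218
```

```bash
python3 - <<'E'
from h import *
go((.613,.3112,.0905,-3.9));zside("u2",a=(170,350,130,360),f=3.3)
E
```

```text
t 50.18 pos [0.5401 0.3158 0.1565] head -3.8 open 0.0218 F [ 0.06 -0.65 -2.54] tilt [-0.003  0.001 -1.   ]
 slide [0.0732, -0.0004, 0.0658] twist 0.1
```

View pics/u2.png

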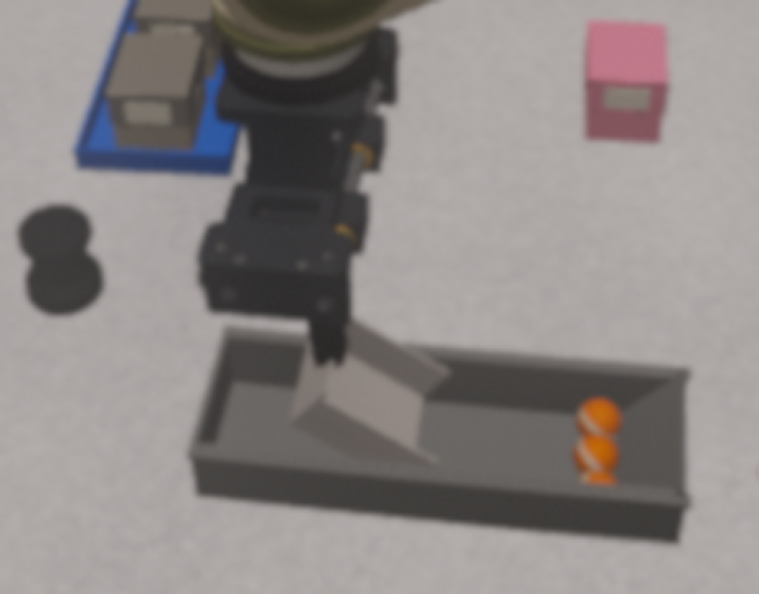

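Call:
{"api": "jog_arm", "payload": {"slide": [[0, 0, 0.004], [0.003, 0, 0.008], [0.008, 0, 0.012], [0.014, 0, 0.016], [0.02, 0, 0.02], [0.025, 0, 0.024], [0.03, 0, 0.027], [0.032, 0, 0.028]], "twist": [0, 0, 0, 0, 0, 0, 0, 0], "force": 8}}

```text
time: 50.9
tool_pos: [0.5739, 0.3142, 0.1305]
orientation: [[0.998, -0.067, 0.003], [-0.067, -0.998, 0.001], [0.003, -0.001, -1.0]]
force: [2.9, 0.0, 4.7]
opening: 0.0218
```

```bash
python3 - <<'E'
from h import *
go((.613,.3112,.0905,-3.9));zside("u3",a=(170,350,130,360),f=3.3)
E
```

```text
t 50.9 pos [0.5739 0.3142 0.1305] head -3.8 open 0.0218 F [2.92 0.03 4.65] tilt [ 0.003 -0.001 -1.   ]
 slide [0.0391, 0.0004, 0.0401] twist 0.1
```

View pics/u3.png

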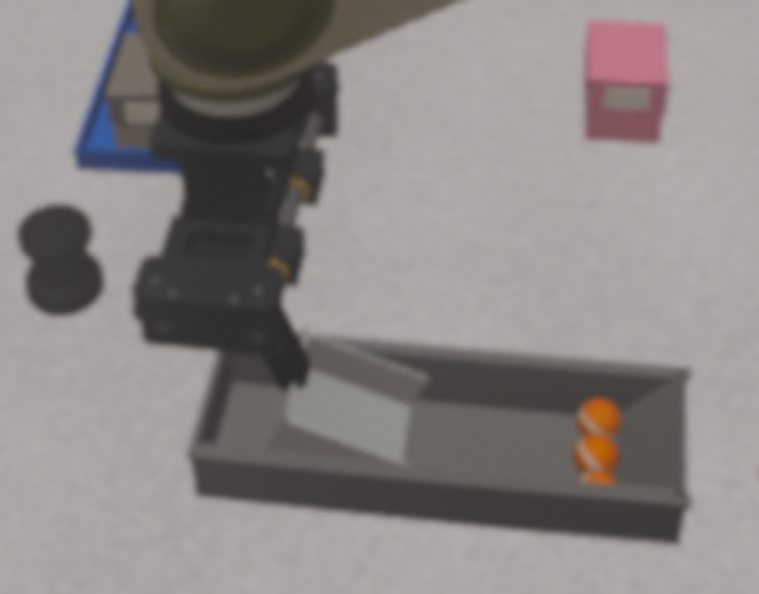

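Call:
{"api": "jog_arm", "payload": {"slide": [[0.005, 0, 0.005], [0.011, 0, 0.01], [0.017, 0, 0.016], [0.022, 0, 0.022], [0.027, 0, 0.028], [0.031, 0, 0.033], [0.034, 0, 0.037], [0.035, 0, 0.039]], "twist": [0, 0, 0, 0, 0, 0, 0, 0]}}

```text
time: 51.62
tool_pos: [0.6069, 0.3119, 0.0898]
orientation: [[0.998, -0.066, -0.002], [-0.066, -0.998, -0.001], [-0.002, 0.001, -1.0]]
force: [0.9, -0.3, 5.0]
opening: 0.0218
```

```bash
python3 - <<'E'
from h import *
go((.613,.3112,.0905,-3.9));zside("u4",a=(170,350,130,360),f=3.3)
E
```

```text
t 51.62 pos [0.6069 0.3119 0.0898] head -3.8 open 0.0218 F [ 0.86 -0.33  5.  ] tilt [-0.002  0.001 -1.   ]
 slide [0.0061, 0.0003, -0.0007] twist 0.1
```

View pics/u4.png

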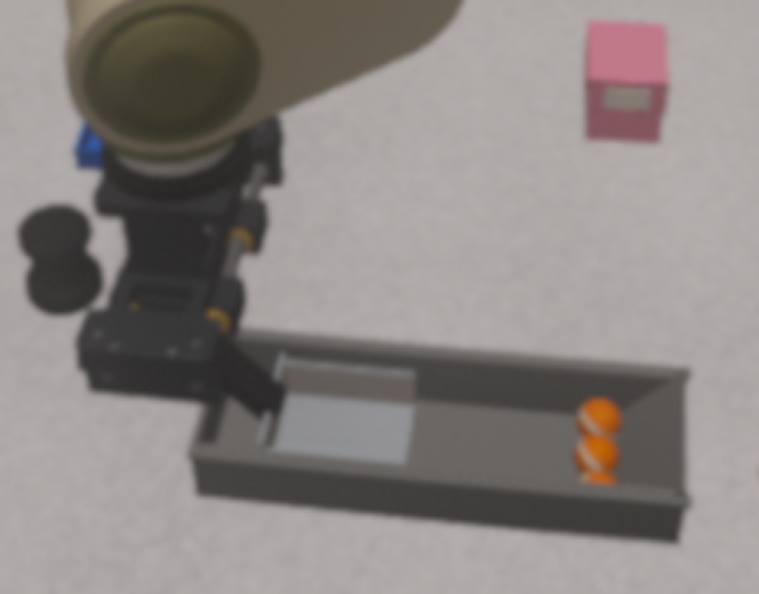

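Call:
{"api": "jog_arm", "payload": {"slide": [[0, 0, 0], [0, 0, 0], [0, 0, 0], [0, 0, 0], [0, 0, 0], [0, 0, 0], [0, 0, 0], [0, 0, 0]], "twist": [0, 0, 0, 0, 0, 0, 0, 0], "hand": 0.55}}

```text
time: 52.33
tool_pos: [0.607, 0.312, 0.0912]
orientation: [[0.998, -0.066, 0.0], [-0.066, -0.998, -0.0], [0.0, 0.0, -1.0]]
force: [-0.5, -0.3, 0.2]
opening: 0.0484
```

Call:
{"api": "jog_arm", "payload": {"slide": [[0, 0, -0.005], [0, 0, -0.015], [0, 0, -0.035], [0, 0, -0.06], [0, 0, -0.09], [0, 0, -0.12], [0, 0, -0.15], [0, 0, -0.16]], "twist": [0, 0, 0, 0, 0, 0, 0, 0]}}

```text
time: 53.0
tool_pos: [0.6077, 0.3123, 0.2574]
orientation: [[0.998, -0.066, 0.008], [-0.066, -0.998, 0.003], [0.008, -0.003, -1.0]]
force: [-0.1, 0.2, 0.7]
opening: 0.0483
```

Call:
{"api": "jog_arm", "payload": {"slide": [[-0.02, 0.02, 0], [-0.04, 0.05, 0], [-0.06, 0.08, 0], [-0.08, 0.11, 0], [-0.1, 0.14, 0], [-0.12, 0.17, 0], [-0.14, 0.19, 0], [-0.15, 0.2, 0]], "twist": [0, 0, 0, 0, 0, 0, 0, 0]}}

```text
time: 53.67
tool_pos: [0.4419, 0.1207, 0.2513]
orientation: [[0.998, -0.067, -0.001], [-0.067, -0.998, -0.0], [-0.001, 0.0, -1.0]]
force: [-0.2, 1.0, 0.4]
opening: 0.0482
```

```bash
python3 - <<'E'
from h import *
boxes("f1");go()
zside("f1t",a=(90,200,280,410),f=5,cam="scene")
E
```

```text
scene [222. 169.] 511 [351.1  -6.1] [73.1 62.7] 88.3 0.059
scene [376. 227.] 261 [723.2 197.4] [46.1 44.9] 0.3 0.0561
scene [314. 251.] 740 [687.9  31.6] [76.2 59.5] 90.0 0.0618
scene [282. 270.] 791 [685.7 -60.3] [73.4 60.3] 89.8 0.0619
scene [108. 274.] 816 [ 466.2 -386. ] [76.5 58.9] 4.8 0.062
scene [174. 278.] 824 [ 561.1 -268.9] [74.1 58.9] 5.1 0.0619
scene [133. 305.] 916 [ 567.4 -374.3] [76.3 58.4] 5.2 0.0617
side [242. 110.] 303 [ 567.8 -374. ] [70.6 66.5] 4.6 0.0612
side [241. 128.] 351 [ 562.7 -269.2] [71.9 73. ] 3.5 0.0607
side [180. 181.] 1069 [687.4 -12.2] [170.1  59.5] 88.7 0.0607
side [320. 186.] 502 [350.5  -6.4] [77.7 58.2] 87.4 0.0577
side [146. 239.] 296 [722.9 197.5] [47.6 45.4] 1.5 0.0555
t 53.77 pos [0.4429 0.1214 0.2516] head -3.9 open 0.0483 F [0.36 0.62 0.14] tilt [ 0.  0. -1.]
```

View pics/f1_scene.png

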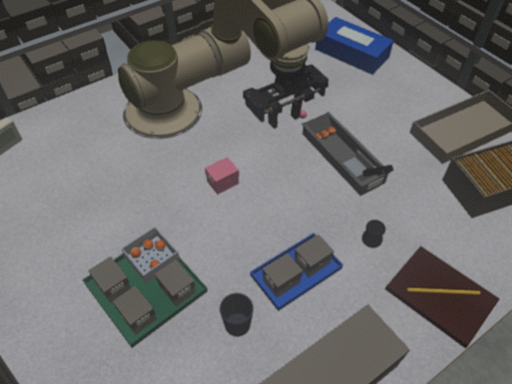

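View pics/f1_side.png

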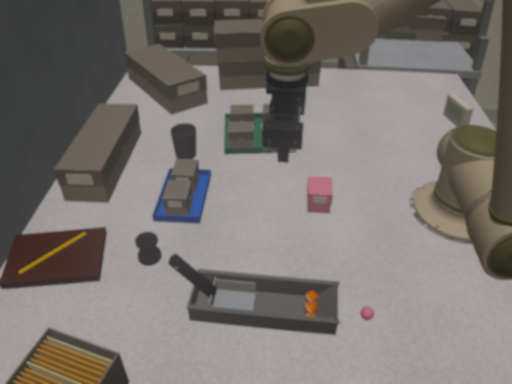

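```bash
python3 - <<'E'
from h import *
zside("f2",a=(250,340,150,390),f=3.2)
print(job_done())
E
```

```text
the job is handed in; nothing more can be done
None
```

View pics/f2.png

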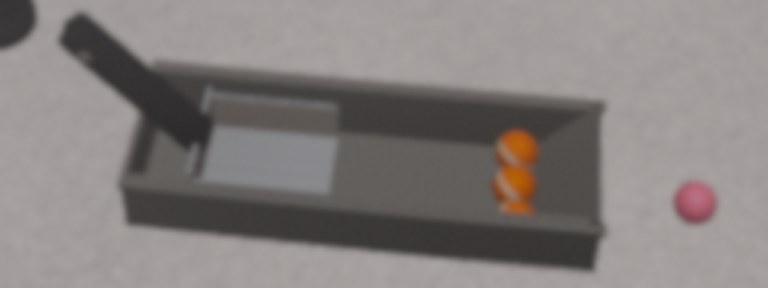

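The job is done and handed in at about 54 s.

- **Boxes:** I weighed all five by lifting. The three full ones (about 2.4–3.5 N) stand in the green cold-store tray, and the two empty ones (about 0.5–0.6 N) stand in the blue returns tray. The last pictures put the tops at 61–62 mm, as a box flat on a 3 mm floor should be. In the last side view the gripper hid one green-tray box, so only the scene camera confirmed it there.
- **Balls:** With all the boxes sorted, I scooped four balls from the tub and tipped them into the drying pan. The last pictures show four in the pan, three in the tub and none elsewhere. The fingers touched only the scoop's handle.
- **Scoop:** It lies flat in the tub, right way up, with its nose towards the balls.
- **Left alone:** The loupe still measured at its starting place. I checked the pencil pot only by eye, and it looked unmoved. I left the pink box and the pink ball alone.

No check failed. I saw no sign of a box being knocked aside. The highest wrist force I read was about 22 N, while pushing the scoop into the balls; forces were read only between moves.

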